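# Find the socket for a spindle hub nut at the cobbler's bench

### The job

Slide the blue carrier with the spindle hub in it along its rail, by its red post, until it sits in the detent between the two yellow marks. Then try the sockets from the green tray on the recessed hex nut of that hub, standing each one that does not fit upright back in the tray, until you find the one that goes fully down over the nut. Finish with that socket seated square on the nut and still gripped in the hand, and leave the glue can, hammer and wax tin where they are.

Things in the scene. Friction and masses are not known exactly. Their poses are not given: they have to be found in the camera images.
- carrier (a joint): travel of the blue carrier along its rail, m: 0 at the loading end (start), 0.130 in the work detent between the yellow marks, end stop at 0.155. Growing values move along the -y axis of seat. Friction 2 N; a sprung ball must be pushed over a bump (about 6 N more), its crest 9 mm before the detent; another follows 9 mm after. The carrier cannot leave the rail or turn
- push_post (a point): top of the round red post on the carrier, 16 mm across, standing 54 mm free above the carrier's edge, 62 mm from the hub's axis on the -x side of seat; pinch or push it to slide the carrier. The axes are those of seat
- seat (a point): rides with the carrier: on the axis of the hub in it, at the floor of the round recess about its brass hex nut; z up, rail along y; flats of the nut face along x and every 60 degrees from it. The fitting socket's foot comes down to this point; a smaller one stops on the nut (foot 16 mm up), a larger one on the collar's rim (foot 20 mm up). Nut 19, 24 or 30 mm across flats, by the start
- nut_top (a point): centre of that nut's top face, 16 mm above seat (a stud end stands 3 mm more and enters every bore). The fitting socket has 1.6 mm play over the flats and 1.5 mm all round in the recess, both with chamfers
- hub_rim (a point): centre of the rim of the grey collar round the nut (60 mm across outside), 20 mm above seat. It stands on the hub's 64 mm square aluminium block, loose by 0.5 mm in the carrier, 0.7 kg. Two spare hubs with other nuts, same height, stand on a wooden block 118 mm to the +x side of this axis when alongside: not used
- socket_a_mid (a point): nut socket, upright: steel skirt 30 mm high with a hex bore open at the foot, 22 mm deep, and above it a round black grip 28 mm across, 50 mm high; 80 mm in all, 0.24 kg. This point: on the axis, half-way up, 40 mm above the foot; z up; flats of the bore face along x and every 60 degrees from it
- socket_b_mid (a point): as socket_a_mid, another size
- socket_c_mid (a point): as socket_a_mid, another size
- socket_a: the whole socket of socket_a_mid; origin at the centre of its foot. Bores are about 20, 25 and 31 mm across flats, skirts 29, 35 and 43 mm across; which of the three fits is not told and changes from start to start
- socket_b: the whole socket of socket_b_mid; origin at the centre of its foot. Bores are about 20, 25 and 31 mm across flats, skirts 29, 35 and 43 mm across; which of the three fits is not told and changes from start to start
- socket_c: the whole socket of socket_c_mid; origin at the centre of its foot. Bores are about 20, 25 and 31 mm across flats, skirts 29, 35 and 43 mm across; which of the three fits is not told and changes from start to start
- tray: green open tray, fixed, 130 mm (x) by 310 mm (y) outside, walls 5 mm thick and 22 mm high, floor 5 mm thick; origin at the centre of its underside. The sockets stand in a row along its y, about 100 mm apart
- can_mid (a point): bystander: yellow glue can, 80 mm across, 110 mm high; point half-way up
- hammer: bystander: hammer, 240 mm long, lying; origin on its underside
- wax_tin_center (a point): bystander: flat red wax tin, 72 mm across, 24 mm high; its centre
Not all that is in view belongs to the job. Leave any purple look-alike of the socket_a alone. Leave any purple look-alike of the socket_b alone.

How it is judged:
By the outcome, as a careful person would: the job done as asked, in the order asked, and still so for the second after the job is handed in, while the arm keeps its last pose, push and grip.
It also fails if it takes over 72 s, if anything falls off the work surface, if the arm or the gripper's body presses on something with over 40 N, if the wrist force passes 120 N, or if a joint passes its speed limit or range.

### The arm

A 6-joint arm with a two-finger parallel gripper is mounted at the origin on the work surface. World frame = base frame: x ahead of the robot, y to its left, z up, the work surface at z = 0. Lengths are in mm, angles in degrees, forces in N, time in s.
With the tool pointing down it reaches from about 275 to 1000 mm from the base axis. Payload 8.4 kg.
Tool frame: the origin (TCP) lies on the front face of the gripper's body, between the roots of the fingers; the fingertips stand 73 mm ahead of it and the grasp point (between the pads) lies 54 mm ahead of it (arm.tip_reach is the distance from the TCP to the fingertips, in mm); z points along the fingers, y is the line along which they close (so a half turn about z gives the same grasp; the last joint's range is limited). The gripper opens to 85 mm and grips with 20 to 120 N. Pads are 22 mm wide; open, the fingers measure 114 mm over their backs; the gripper's body (76 mm by 85 mm) begins 54 mm behind the grasp point. The pads swing forward as they close: fully open they stand 13 mm farther back than shut.
Start: joints at [69.477, 20.225, 93.587, -0, 66.188, -0.138], TCP at [217.712, 585.859, 303.881] pointing down, gripper open.
Joint ranges: [-150.9, 150.9], [-52.94, 120.26], [3.33, 152.33], [-74.26, 254.26], [0, 154.13], [-172.89, 172.89]. Speed limits (degrees/s): [127.2, 127.2, 159.86, 180, 180, 180].

### API

Orientations are given as a 3x3 rotation matrix whose columns are the frame's x, y, z axes.
In Python, from rig import status, imaging, workorder, arm gives the robot as it stands.
- The arm moves only by the tool play_rows, never from a script. Its argument "deltas" is a list of rows, each an object of numbers: "x", "y", "z": the shift along the world's x, y, z in mm; "spin": the turn about the world's z in rad. In form: [{"x": .., "y": .., "z": .., "spin": ..}, ...]. A call has 1 to 5 rows; each row shifts and turns the commanded pose from where the row before left it; what a row does not reach is not made up. A row lasts 1/8 s, in which the tool goes at most 62.5 mm and 10.7 degrees, less where a joint would pass 70% of its speed; a pose out of reach is approached as far as the arm can. A call is refused whole if a number of a shift passes 62.5 or a number of a turn 0.188, either way. A call with a gripper value outside its range is refused whole. "jaw" is the finger opening in mm, from 0 to 85.4, set as the call begins (left out, the last holds). The fingers move at their own pace and stop on an object; "grip_force" is the grip in N (left out, the last holds). Time passes only in rows, so rows that do not move let the fingers close. It gives the time, the measured TCP pose, the force, the opening and the grip force at its end, in the units of the state.
- status.get_obs(): the state, without advancing time (a new reading comes with each control period).
- imaging.capture(name): name is "scene" or "top"; returns a dict with "img" (400x640x3 uint8, red, green, blue), "camera_matrix" (3x3 intrinsics, pixels), "rvec" (rotation vector, rad) and "tvec" (3), from world to camera coordinates, as OpenCV has them. Camera axes: x right, y down, z forward; pixel columns grow to the right and rows downward; lengths in mm; the calibration is good to about 2 mm. A picture is of the moment at which its call begins. There is no depth.
- workorder.job_done(): hands the job in; it is judged then, once.
The state is a dict: "clock": time; "q": joint angles; "qd": joint speeds; "tau": joint torques, N m; "ee_pos": TCP position; "orientation": TCP orientation; "ft_force": force on the tool from outside, world axes, zero at the start; "moment": the same for the moment, N m; "gripper_width": finger opening in mm; "grasp_force": force on a finger pad.
Only numpy, scipy, OpenCV 4.12 (cv2) and the standard library are available. Lean on these libraries where they do the work, as an engineer would, in place of code of your own. Each camera call takes 0.05 s, during which the arm holds its last target. There are 200 camera calls.

## Working session

There is one attempt and no reset: what is moved stays moved. The work goes in short steps, Python scripts to look and compute and a tool call to move; the robot and the scene stay as the last step left them, time stands still between calls to the robot, and variables do not carry over. Pictures are saved under pics/ and viewed, at most 10 in all, crops included, and the job is handed in when it is done.

Besides the shell and the picture viewer there is one more tool, called after "Emit:" as a command line: name --argument value ..., lists and objects as JSON in quotes. play_rows: Moves the arm, as the interface text tells. Its arguments: {"type":"object","properties":{"deltas":{"type":"array"},"jaw":{"type":"number"},"grip_force":{"type":"number"}},"required":["deltas"]}

```bash
mkdir -p pics; ls
cat > h.py <<'E'
import numpy as np, cv2
from rig import status, imaging, workorder, arm
def cap(n,f=None):
    c=imaging.capture(n)
    if f: cv2.imwrite('pics/'+f,c['img'][:,:,::-1])
    return c
def px2w(c,u,v,z):
    K=np.array(c['camera_matrix'],float);R=cv2.Rodrigues(np.array(c['rvec'],float))[0];t=np.array(c['tvec'],float).ravel()
    d=R.T@np.linalg.inv(K)@[u,v,1.];o=-R.T@t
    return o+d*(z-o[2])/d[2]
def w2px(c,p):
    return cv2.projectPoints(np.array([p],float),np.array(c['rvec'],float),np.array(c['tvec'],float),np.array(c['camera_matrix'],float),None)[0].ravel()
E
python3 - <<'E'
from h import *
import pickle
for n in('scene','top'):
    c=cap(n,n+'0.png'); pickle.dump(c,open(n+'.pkl','wb'))
    R=cv2.Rodrigues(np.array(c['rvec'],float))[0]; print(n,c['camera_matrix'],-R.T@np.array(c['tvec']).ravel(),R.tolist())
print(status.get_obs())
E
```

```text
pics
scene [[483.29542462   0.         320.95262641]
 [  0.         483.29542462 195.57098138]
 [  0.           0.           1.        ]] [1183.87061165 -489.39967217  955.4615335 ] [[0.5389167570399281, 0.8423574846586237, -0.0016115275870403623], [0.6265390530663284, -0.4021194419743382, -0.6676441936907678], [-0.5630431102183169, 0.35879495875199163, -0.7444787663928641]]
top [[391.64380105   0.         319.87143323]
 [  0.         391.64380105 203.62023591]
 [  0.           0.           1.        ]] [ 459.46556481  -70.84277314 1073.14837763] [[-0.022715422034632726, -0.9997337143806173, -0.004063241627404471], [-0.997163790661002, 0.022948352533033844, -0.07167808389320143], [0.07175224175152836, 0.002423519497286364, -0.9974195417961674]]
{'clock': 0.1, 'q': array([ 6.94754961e+01,  2.02596317e+01,  9.36241931e+01,  1.32013326e-03,
        6.61878079e+01, -1.35450213e-01]), 'qd': array([-0.02263828, -0.04563378, -0.08625544, -0.11737544, -0.10017764,
        0.08409776]), 'tau': array([-9.67639317e-04, -6.06356406e+01, -3.42819321e+01,  6.06723597e-05,
        3.94670205e-03,  8.59360583e-09]), 'ee_pos': array([217.60329524, 585.54303986, 303.22920474]), 'orientation': array([[-9.37345316e-01,  3.48401419e-01, -4.58080006e-04],
       [ 3.48401720e-01,  9.37344594e-01, -1.16347293e-03],
       [ 2.40231956e-05, -1.25017177e-03, -9.99999218e-01]]), 'ft_force': array([ 0.11625279, -0.29468264, -0.36856109]), 'moment': array([ 0.01563827, -0.02348097,  0.02562436]), 'grasp_force': 0.0, 'gripper_width': 85.69126635875854}
```

View pics/scene0.png

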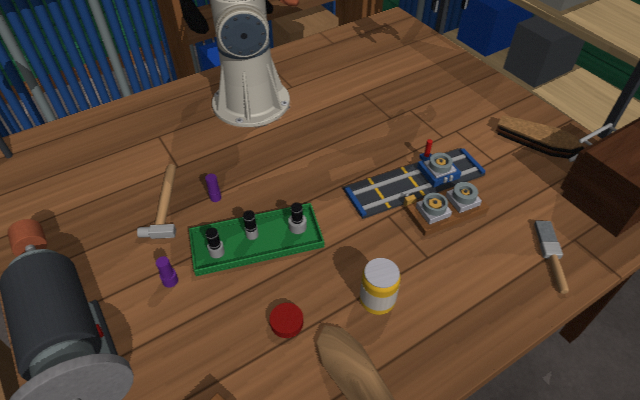

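View pics/top0.png

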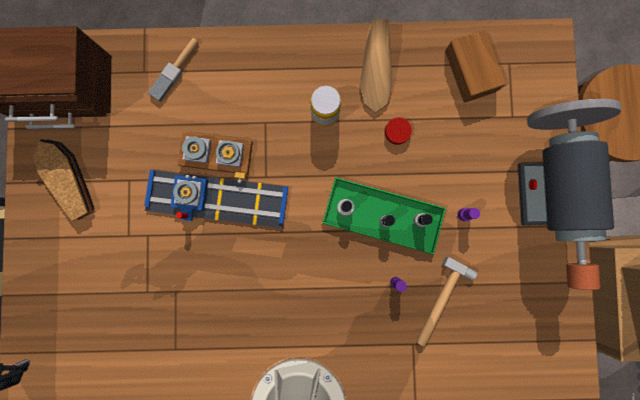

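Scene picture: carrier with hub at (440,165), its red post (428,148), spare hubs (435,205) and (465,195), tray sockets (213,243), (250,225), (297,218), and purple decoys (213,187) and (167,272). Top picture: carrier hub (186,191), post (181,215), yellow marks x≈222 and 258. Next, enlarged crops.

Run:
```python
import cv2
a=cv2.imread('pics/top0.png'); s=cv2.imread('pics/scene0.png')
cv2.imwrite('pics/c1.png',cv2.resize(a[130:235,140:300],None,fx=5,fy=5,interpolation=cv2.INTER_CUBIC))
cv2.imwrite('pics/c2.png',cv2.resize(a[170:260,315:450],None,fx=5.9,fy=5.9,interpolation=cv2.INTER_CUBIC))
cv2.imwrite('pics/c3.png',cv2.resize(s[135:275,180:500][:, :],None,fx=2.5,fy=2.5,interpolation=cv2.INTER_CUBIC))
```

```text
(no output)
```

View pics/c1.png

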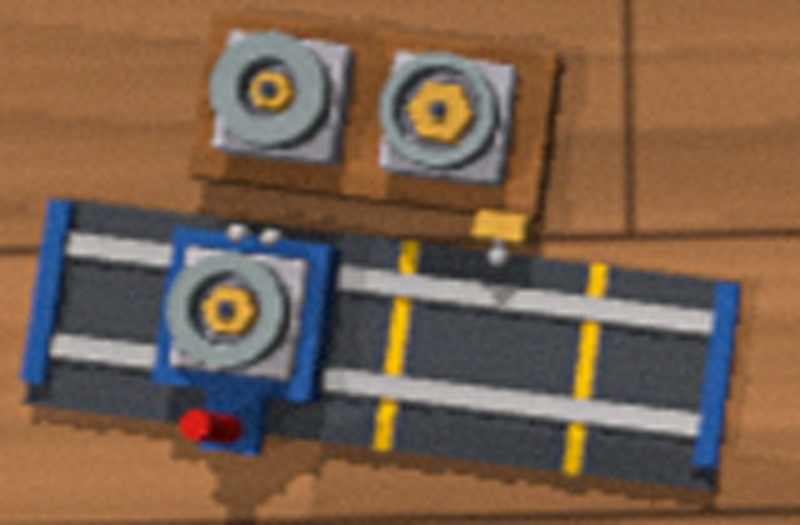

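View pics/c2.png

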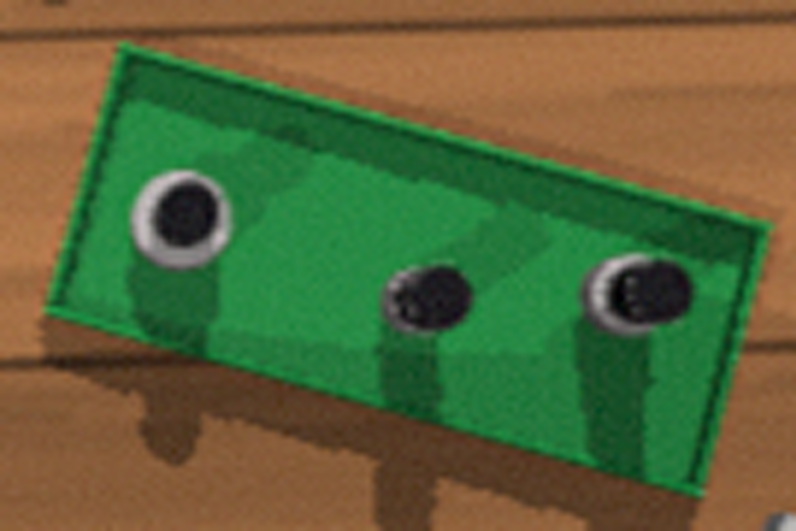

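View pics/c3.png

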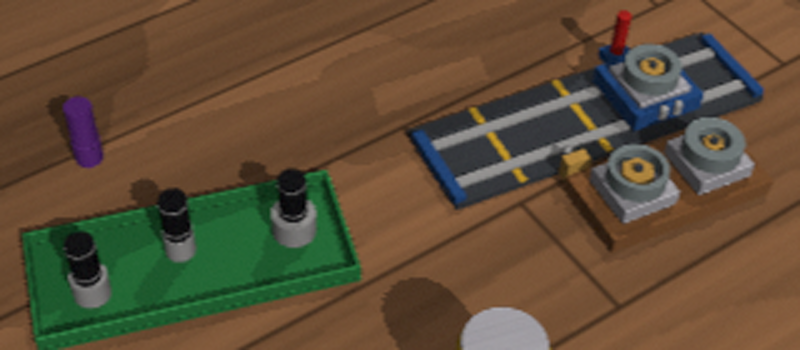

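The crops show our nut mid-sized, about 50 px against 42 and 65 px on the spares. Rightmost socket in the top view (c2 (665,286)) has the mid skirt, so it is the one to try first. The left is the large one and the middle the small one. Candidates: the three black/steel sockets in the tray, and the purple look-alikes outside it at (470,214) and (398,285), which I leave alone. For the hub, I take the one on the blue carrier at (186,191), not the spares at (195,150) and (228,152).

Run:
```python
from h import *
import pickle
T=pickle.load(open('top.pkl','rb'));S=pickle.load(open('scene.pkl','rb'))
def P(c):
    R=cv2.Rodrigues(np.array(c['rvec'],float))[0];return np.array(c['camera_matrix'])@np.c_[R,np.array(c['tvec'],float).ravel()]
def c1(u,v):return u/5+140,v/5+130
def c2(u,v):return u/5.9+315,v/5.9+170
def c3(u,v):return u/2.5+180,v/2.5+135
def tri(n,a,b):
    X=cv2.triangulatePoints(P(T),P(S),np.array(a,float).reshape(2,1),np.array(b,float).reshape(2,1)).ravel();X=X[:3]/X[3]
    print(n,X.round(1),(w2px(T,X)-a).round(1),(w2px(S,X)-b).round(1))
tri('nut',c1(228,310),c3(653,66))
tri('rim',c1(227,308),c3(652,64))
tri('post',c1(195,424),c3(624,14))
tri('R',c2(665,286),c3(80,241)); print(px2w(T,*c2(665,286),85))
tri('M',c2(442,297),c3(172,198)); print(px2w(T,*c2(442,297),85))
tri('L',c2(186,213),c3(291,179)); print(px2w(T,*c2(186,213),85))
for z in(0,15):
  a=px2w(T,*c1(65,243),z);b=px2w(T,*c1(713,320),z);d=b-a;print(d.round(1),np.degrees(np.arctan2(d[0],-d[1])))
  a=px2w(T,*c1(50,345),z);b=px2w(T,*c1(700,423),z);d=b-a;print(d.round(1),np.degrees(np.arctan2(d[0],-d[1])))
for z in (22,):
  a=px2w(T,*c2(125,45),z);b=px2w(T,*c2(768,225),z);d=b-a;print('tray',a,b,np.degrees(np.arctan2(d[0],-d[1])), np.linalg.norm(d))
for p in((400,250),(383,450),(598,265),(573,470)):print(px2w(T,*c1(*p),8))
print(T['img'].shape)
```

```text
nut [571.5 282.8  52.7] [0. 0.] [ 0. -0.]
rim [571.6 281.2  56.8] [0.3 0.2] [ 0.2 -0.1]
post [510.5 290.5  77.6] [0.2 0.1] [ 0.1 -0. ]
R [ 486.9 -337.8   88.9] [-0.2 -0.1] [-0.1 -0. ]
[ 486.78007204 -339.26800357   85.        ]
M [ 484.3 -243.7   85.8] [-0. -0.] [-0. -0.]
[ 484.26002752 -243.95022853   85.        ]
L [ 522.4 -136.5   83. ] [0.3 0.2] [ 0.2 -0. ]
[ 522.71364498 -135.65641378   85.        ]
[ -51.  -357.7    0. ] -8.121370286652683
[ -51.2 -357.5    0. ] -8.149451394746244
[ -50.3 -352.7    0. ] -8.121370286652674
[ -50.5 -352.5    0. ] -8.149451394746228
tray [ 604.49889857 -113.98234216   22.        ] [ 515.18952249 -404.37153898   22.        ] -17.09531241391346 303.8125249049741
[607.29341619 203.99317994   8.        ]
[497.87598324 213.73821045   8.        ]
[596.49377821  95.48836792   8.        ]
[484.6434825  110.39556442   8.        ]
(400, 640, 3)
```

Emit:
play_rows --deltas '[{"x":36.5,"y":-37,"z":-14,"spin":0.043},{"x":36.5,"y":-37,"z":-14,"spin":0.043},{"x":36.5,"y":-37,"z":-14,"spin":0.043},{"x":36.5,"y":-37,"z":-14,"spin":0.042},{"x":36.5,"y":-37,"z":-14,"spin":0.042}]' --jaw 60 --grip_force 60

```text
clock: 0.72
ee_pos: [401.1, 399.5, 233.3]
orientation: [[-0.99, 0.141, -0.0], [0.141, 0.99, -0.0], [0.0, -0.0, -1.0]]
ft_force: [0.4, 0.6, -0.3]
gripper_width: 59.9
grasp_force: 0.0
```

Emit:
play_rows --deltas '[{"x":36.5,"y":-37,"z":-14},{"x":36.5,"y":-37,"z":-14},{"x":36.5,"y":-37,"z":-14},{"z":0},{"z":0}]'

```text
$.deltas[0]: bad value
```

Run:
```python
from h import *
o=status.get_obs();print(o['clock'],o['ee_pos'],o['orientation'],o['ft_force'])
```

```text
0.725 [401.11025849 399.46804085 233.28130309] [[-9.90037712e-01  1.40802364e-01 -1.53382044e-04]
 [ 1.40802385e-01  9.90037711e-01 -1.38673601e-04]
 [ 1.32328437e-04 -1.58888653e-04 -9.99999979e-01]] [ 0.42957319  0.6386179  -0.2583193 ]
```

Emit:
play_rows --deltas '[{"x":36.4,"y":-36.4,"z":-14,"spin":0},{"x":36.4,"y":-36.4,"z":-14,"spin":0},{"x":36.4,"y":-36.4,"z":-14,"spin":0},{"x":0,"y":0,"z":0,"spin":0}]'

```text
clock: 1.23
ee_pos: [510.9, 288.9, 190.5]
orientation: [[-0.989, 0.146, -0.001], [0.146, 0.989, -0.001], [0.001, -0.002, -1.0]]
ft_force: [-0.7, -0.3, 0.2]
gripper_width: 59.8
grasp_force: 0.0
```

Run:
```python
from h import *
c=cap('scene');t=cap('top')
a=cv2.resize(c['img'][90:210,350:490],None,fx=4,fy=4,interpolation=2)
b=cv2.resize(t['img'][140:260,140:200],None,fx=4,fy=4,interpolation=2)
cv2.imwrite('pics/d1.png',np.hstack([a,b])[:,:,::-1])
o=status.get_obs();print(o['ee_pos'])
```

```text
[509.36375969 291.16363244 191.43196341]
```

View pics/d1.png

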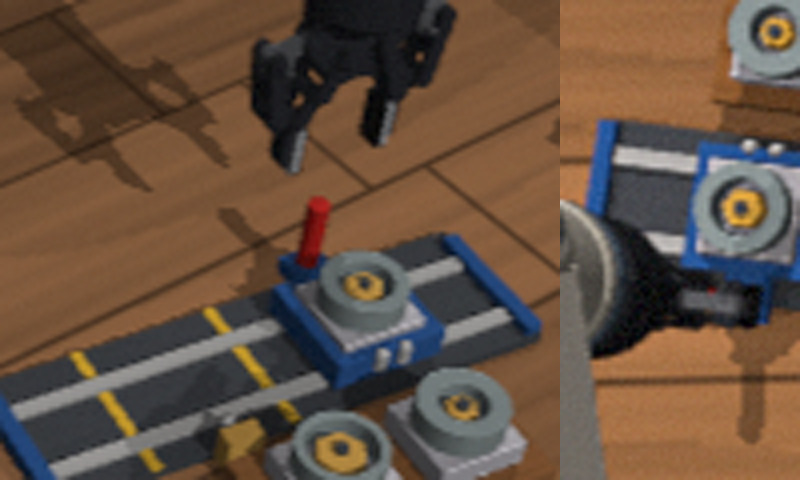

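The fingers straddle the red post (crop (317,203) against fingers at (290,165) and (378,140)), so I descend and pinch it.

Emit:
play_rows --deltas '[{"x":0,"y":0,"z":-30,"spin":0},{"x":0,"y":0,"z":-30,"spin":0},{"x":0,"y":0,"z":-16,"spin":0},{"x":0,"y":0,"z":0,"spin":0}]'

```text
clock: 1.82
ee_pos: [508.5, 292.1, 115.2]
orientation: [[-0.99, 0.141, -0.002], [0.141, 0.99, -0.001], [0.002, -0.001, -1.0]]
ft_force: [0.1, -0.7, -0.5]
gripper_width: 60.0
grasp_force: 0.0
```

Emit:
play_rows --deltas '[{"x":0,"y":0,"z":0,"spin":0},{"x":0,"y":0,"z":0,"spin":0},{"x":0,"y":0,"z":0,"spin":0},{"x":0,"y":0,"z":0,"spin":0},{"x":0,"y":0,"z":0,"spin":0}]' --jaw 8 --grip_force 50

```text
clock: 2.45
ee_pos: [509.8, 291.9, 117.0]
orientation: [[-0.99, 0.142, 0.001], [0.142, 0.99, 0.001], [-0.001, 0.001, -1.0]]
ft_force: [-1.3, -0.1, 5.0]
gripper_width: 14.5
grasp_force: 48.6
```

Emit:
play_rows --deltas '[{"x":-3.7,"y":-25.7,"z":0,"spin":0},{"x":-3.7,"y":-25.7,"z":0,"spin":0},{"x":-3.7,"y":-25.7,"z":0,"spin":0},{"x":-3.7,"y":-25.7,"z":0,"spin":0},{"x":-1.8,"y":-13,"z":0,"spin":0}]'

```text
clock: 3.08
ee_pos: [492.8, 175.7, 117.0]
orientation: [[-0.99, 0.144, 0.001], [0.144, 0.99, 0.002], [-0.001, 0.002, -1.0]]
ft_force: [-7.9, 21.8, 3.2]
gripper_width: 14.8
grasp_force: 50.7
```

Emit:
play_rows --deltas '[{"x":-1.9,"y":-13,"z":0,"spin":0},{"x":0,"y":0,"z":0,"spin":0},{"x":0,"y":0,"z":0,"spin":0},{"x":0,"y":0,"z":0,"spin":0}]'

```text
clock: 3.58
ee_pos: [490.8, 162.7, 116.9]
orientation: [[-0.99, 0.143, -0.0], [0.143, 0.99, 0.0], [0.0, 0.0, -1.0]]
ft_force: [-4.5, -1.0, 10.5]
gripper_width: 14.7
grasp_force: 51.3
```

Emit:
play_rows --deltas '[{"x":0,"y":0,"z":0,"spin":0},{"x":0,"y":0,"z":0,"spin":0},{"x":0,"y":0,"z":0,"spin":0}]' --jaw 60

```text
clock: 3.95
ee_pos: [491.0, 162.9, 115.9]
orientation: [[-0.99, 0.142, 0.0], [0.142, 0.99, 0.0], [-0.0, 0.0, -1.0]]
ft_force: [-0.1, -0.5, -0.4]
gripper_width: 59.7
grasp_force: 0.0
```

Emit:
play_rows --deltas '[{"x":0,"y":0,"z":30,"spin":0},{"x":0,"y":0,"z":45,"spin":0},{"x":-30,"y":-40,"z":20,"spin":0},{"x":-20,"y":-58,"z":0,"spin":0},{"x":0,"y":-60,"z":0,"spin":0}]'

```text
clock: 4.58
ee_pos: [439.5, 3.8, 211.2]
orientation: [[-0.99, 0.141, 0.0], [0.141, 0.99, 0.0], [-0.0, 0.0, -1.0]]
ft_force: [1.3, -0.4, -0.4]
gripper_width: 59.7
grasp_force: 0.0
```

Run:
```python
from h import *
import pickle
c=cap('scene');t=cap('top')
pickle.dump(c,open('scene1.pkl','wb'));pickle.dump(t,open('top1.pkl','wb'))
a=cv2.resize(c['img'][130:230,330:500],None,fx=4,fy=4,interpolation=2)[:,:680]
b=cv2.resize(t['img'][170:220,140:310],None,fx=4,fy=4,interpolation=2)
cv2.imwrite('pics/d2.png',np.vstack([a,b])[:600,:,::-1])
print(status.get_obs()['ee_pos'])
```

```text
[440.35215591   0.64706617 211.13138081]
```

View pics/d2.png

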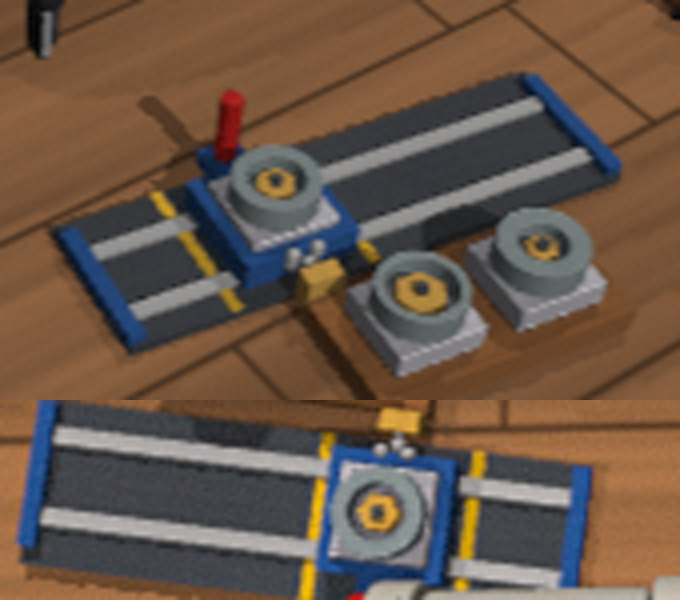

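Top crop: the carrier sits between the yellow marks, nub centred between the balls (397,440); nut at crop (378,512). Now the hub and socket axes.

Run:
```python
from h import *
import pickle
T=pickle.load(open('top1.pkl','rb'));S=pickle.load(open('scene1.pkl','rb'))
def P(c):
    R=cv2.Rodrigues(np.array(c['rvec'],float))[0];return np.array(c['camera_matrix'])@np.c_[R,np.array(c['tvec'],float).ravel()]
def brass(c,u,v,r=9):
    h=cv2.cvtColor(c['img'],cv2.COLOR_RGB2HSV);m=((h[...,1]>110)&(h[...,2]>90)&(h[...,0]>12)&(h[...,0]<30)).astype(np.uint8)
    n,l,s,ce=cv2.connectedComponentsWithStats(m)
    i=min((i for i in range(1,n) if s[i,4]>15),key=lambda i:np.hypot(*(ce[i]-[u,v])))
    pts=np.argwhere(l==i)[:,::-1].astype(np.float32);hull=cv2.convexHull(pts);M=cv2.moments(hull)
    return np.array([M['m10']/M['m00'],M['m01']/M['m00']]),s[i]
a,sa=brass(T,234.5,198);b,sb=brass(S,399,176);print(a,sa,b,sb)
X=cv2.triangulatePoints(P(T),P(S),a.reshape(2,1),b.reshape(2,1)).ravel();X=X[:3]/X[3];print('nut',X,w2px(T,X)-a)
y=np.array([.1415,.99]);x=np.array([.99,-.1415])
print('along',y@X[:2],'vs',y@[491,162.9],'cross',x@X[:2])
for z in(50,53,56):
  for c,p in((T,a),(S,b)):
    w=px2w(c,*p,z);print(z,w[:2],y@w[:2],x@w[:2])
```

```text
[234.4379562  197.74939173] [229 193  11  10  72] [398.57425743 175.48184818] [394 172  10   8  53]
nut [552.58478109 153.3942387   54.35616904] [0.41703621 0.25131191]
along 230.05104283886388 vs 230.7475 cross 525.3536485032973
50 [553.67019363 155.44344726] 232.2333451867016 526.138243901397
50 [549.23730248 155.67580055] 231.8361208424838 521.7168036781823
53 [553.39397378 154.77994754] 231.5373953566579 525.958671464949
53 [551.33998698 153.53851879] 230.01774175809066 524.100886697218
56 [553.11775393 154.11644782] 230.84144552661428 525.7790990285009
56 [553.44267147 151.40123703] 228.1993626736976 526.4849697162535
```

Emit:
play_rows --deltas '[{"x":7.7,"y":-56.5,"z":0,"spin":-0.031},{"x":7.7,"y":-56.5,"z":0,"spin":-0.031},{"x":7.7,"y":-56.5,"z":0,"spin":-0.031},{"x":7.7,"y":-56.5,"z":0,"spin":-0.031},{"x":7.7,"y":-56.5,"z":0,"spin":-0.032}]'

```text
clock: 5.3
ee_pos: [479.8, -279.2, 210.8]
orientation: [[-0.955, 0.295, 0.0], [0.295, 0.955, 0.0], [-0.0, 0.0, -1.0]]
ft_force: [1.4, 0.8, -0.2]
gripper_width: 59.9
grasp_force: 0.0
```

Emit:
play_rows --deltas '[{"x":7.7,"y":-56.5,"z":0,"spin":0},{"x":0,"y":0,"z":0,"spin":0},{"x":0,"y":0,"z":0,"spin":0}]'

```text
clock: 5.68
ee_pos: [486.9, -333.5, 210.3]
orientation: [[-0.956, 0.295, -0.001], [0.295, 0.956, 0.001], [0.001, 0.001, -1.0]]
ft_force: [-0.3, 0.5, -0.1]
gripper_width: 59.8
grasp_force: 0.0
```

Run:
```python
from h import *
c=cap('scene');t=cap('top')
a=cv2.resize(c['img'][150:290,150:340],None,fx=3.5,fy=3.5,interpolation=2)
cv2.imwrite('pics/d3.png',a[:,:,::-1])
o=status.get_obs();print(o['ee_pos'],o['orientation'][:2,1])
```

```text
[ 487.01327942 -332.79634996  210.60744759] [0.29347872 0.95596545]
```

View pics/d3.png

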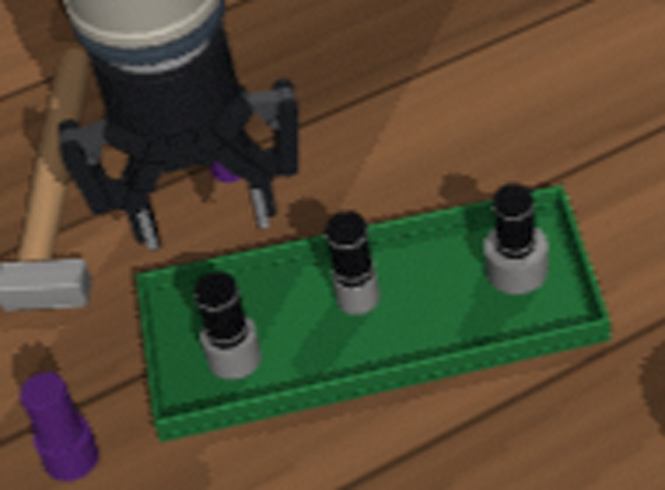

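Socket in the mid skirt stands at crop (230,325); the hand, at (206,232), is above it. I descend, centre it by gripping once, turn 90° and grip again.

Emit:
play_rows --deltas '[{"x":0,"y":-5.8,"z":-20,"spin":0},{"x":0,"y":0,"z":-30,"spin":0},{"x":0,"y":0,"z":-30,"spin":0},{"x":0,"y":0,"z":-18,"spin":0},{"x":0,"y":0,"z":0,"spin":0}]'

```text
clock: 6.4
ee_pos: [486.4, -339.2, 111.2]
orientation: [[-0.956, 0.294, -0.002], [0.294, 0.956, 0.002], [0.003, 0.001, -1.0]]
ft_force: [0.1, -0.5, -0.4]
gripper_width: 59.6
grasp_force: 0.0
```

Emit:
play_rows --deltas '[{"x":0,"y":0,"z":0,"spin":0},{"x":0,"y":0,"z":0,"spin":0},{"x":0,"y":0,"z":0,"spin":0},{"x":0,"y":0,"z":0,"spin":0},{"x":0,"y":0,"z":0,"spin":0}]' --jaw 20 --grip_force 20

```text
clock: 7.02
ee_pos: [487.7, -340.4, 113.9]
orientation: [[-0.956, 0.294, 0.002], [0.294, 0.956, -0.001], [-0.002, -0.001, -1.0]]
ft_force: [0.2, 0.7, 6.8]
gripper_width: 27.4
grasp_force: 24.3
```

Emit:
play_rows --deltas '[{"x":0,"y":0,"z":0,"spin":0},{"x":0,"y":0,"z":0,"spin":0},{"x":0,"y":0,"z":0,"spin":-0.17},{"x":0,"y":0,"z":0,"spin":-0.175},{"x":0,"y":0,"z":0,"spin":-0.175}]' --jaw 60

```text
clock: 7.65
ee_pos: [486.9, -339.8, 112.7]
orientation: [[-0.679, 0.734, -0.0], [0.734, 0.679, 0.0], [0.001, -0.0, -1.0]]
ft_force: [0.2, -0.3, -0.8]
gripper_width: 60.5
grasp_force: 0.0
```

Emit:
play_rows --deltas '[{"x":0,"y":0,"z":0,"spin":-0.175},{"x":0,"y":0,"z":0,"spin":-0.175},{"x":0,"y":0,"z":0,"spin":-0.175},{"x":0,"y":0,"z":0,"spin":-0.175},{"x":0,"y":0,"z":0,"spin":-0.175}]'

```text
clock: 8.28
ee_pos: [486.9, -339.8, 112.6]
orientation: [[0.128, 0.992, -0.0], [0.992, -0.128, 0.0], [0.0, -0.0, -1.0]]
ft_force: [0.7, -0.5, -1.3]
gripper_width: 60.1
grasp_force: 0.0
```

Emit:
play_rows --deltas '[{"x":0,"y":0,"z":0,"spin":-0.175},{"x":0,"y":0,"z":0,"spin":0},{"x":0,"y":0,"z":0,"spin":0}]'

```text
clock: 8.65
ee_pos: [487.0, -339.9, 112.8]
orientation: [[0.29, 0.957, -0.0], [0.957, -0.29, 0.0], [0.0, -0.0, -1.0]]
ft_force: [-0.2, -0.9, -0.5]
gripper_width: 59.6
grasp_force: 0.0
```

Emit:
play_rows --deltas '[{"x":0,"y":0,"z":0,"spin":0},{"x":0,"y":0,"z":0,"spin":0},{"x":0,"y":0,"z":0,"spin":0},{"x":0,"y":0,"z":0,"spin":0},{"x":0,"y":0,"z":0,"spin":0}]' --jaw 20 --grip_force 50

```text
clock: 9.28
ee_pos: [487.0, -339.9, 112.9]
orientation: [[0.293, 0.956, -0.0], [0.956, -0.293, 0.0], [0.0, -0.0, -1.0]]
ft_force: [-1.5, 0.6, 3.3]
gripper_width: 26.9
grasp_force: 49.1
```

Emit:
play_rows --deltas '[{"x":0,"y":0,"z":15,"spin":0},{"x":0,"y":0,"z":30,"spin":0},{"x":0,"y":0,"z":35,"spin":0},{"x":0,"y":0,"z":30,"spin":0},{"x":6,"y":30,"z":0,"spin":0}]' --grip_force 70

```text
clock: 9.9
ee_pos: [494.5, -311.8, 226.5]
orientation: [[0.295, 0.955, 0.005], [0.955, -0.295, -0.004], [-0.002, 0.006, -1.0]]
ft_force: [0.2, 0.7, -2.3]
gripper_width: 26.9
grasp_force: 69.0
```

Emit:
play_rows --deltas '[{"x":6,"y":50,"z":0,"spin":0.031},{"x":6,"y":50,"z":0,"spin":0.031},{"x":6,"y":50,"z":0,"spin":0.031},{"x":6,"y":50,"z":0,"spin":0.031},{"x":6,"y":50,"z":0,"spin":0.032}]'

```text
clock: 10.52
ee_pos: [523.3, -58.3, 223.8]
orientation: [[0.141, 0.99, 0.001], [0.99, -0.141, -0.0], [0.0, 0.001, -1.0]]
ft_force: [0.2, 1.3, -1.9]
gripper_width: 26.7
grasp_force: 69.0
```

Emit:
play_rows --deltas '[{"x":6,"y":50,"z":0,"spin":0},{"x":6,"y":50,"z":0,"spin":0},{"x":6,"y":50,"z":0,"spin":0},{"x":6,"y":40,"z":0,"spin":0},{"x":5.8,"y":24,"z":0,"spin":0}]'

```text
clock: 11.15
ee_pos: [553.0, 156.2, 223.7]
orientation: [[0.14, 0.99, 0.001], [0.99, -0.14, 0.001], [0.001, 0.001, -1.0]]
ft_force: [-0.1, -0.9, -2.6]
gripper_width: 26.2
grasp_force: 69.0
```

Emit:
play_rows --deltas '[{"x":0,"y":0,"z":0,"spin":0},{"x":0,"y":0,"z":0,"spin":0},{"x":0,"y":0,"z":0,"spin":0}]'

```text
clock: 11.52
ee_pos: [552.7, 153.2, 223.0]
orientation: [[0.142, 0.99, -0.0], [0.99, -0.142, -0.0], [-0.0, -0.0, -1.0]]
ft_force: [0.3, 0.2, -2.6]
gripper_width: 27.0
grasp_force: 69.0
```

Run:
```python
from h import *
o=status.get_obs();print(o['clock'],o['ee_pos'],o['orientation'],o['ft_force'],o['q'])
c=cap('scene');t=cap('top')
a=cv2.resize(c['img'][60:200,330:470],None,fx=4,fy=4,interpolation=2)
cv2.imwrite('pics/d4.png',a[:,:,::-1])
```

```text
11.525 [552.69687066 153.15888701 223.03439566] [[ 1.42447778e-01  9.89802296e-01 -2.14913151e-04]
 [ 9.89802292e-01 -1.42447821e-01 -2.00874480e-04]
 [-2.29439932e-04 -1.84107406e-04 -9.99999957e-01]] [ 0.34373125  0.20273598 -2.6162283 ] [ 1.53425276e+01  2.08766994e+01  1.04158847e+02 -9.57455446e-03
  5.49793740e+01  2.35375381e+01]
```

Emit:
play_rows --deltas '[{"x":0,"y":0.9,"z":-25,"spin":0},{"x":0,"y":0,"z":-22,"spin":0},{"x":0,"y":0,"z":0,"spin":0}]'

```text
clock: 12.0
ee_pos: [551.9, 154.2, 174.5]
orientation: [[0.142, 0.99, -0.003], [0.99, -0.142, -0.001], [-0.001, -0.003, -1.0]]
ft_force: [-0.0, -0.0, -3.0]
gripper_width: 26.5
grasp_force: 69.0
```

Emit:
play_rows --deltas '[{"x":0,"y":0,"z":-4,"spin":0},{"x":0,"y":0,"z":-4,"spin":0},{"x":0,"y":0,"z":0,"spin":0}]'

```text
clock: 12.38
ee_pos: [553.0, 154.9, 168.1]
orientation: [[0.142, 0.99, 0.0], [0.99, -0.142, 0.0], [0.0, 0.0, -1.0]]
ft_force: [0.3, 0.7, -2.3]
gripper_width: 26.9
grasp_force: 69.0
```

Emit:
play_rows --deltas '[{"x":0,"y":0,"z":-4,"spin":0},{"x":0,"y":0,"z":0,"spin":0}]'

```text
clock: 12.62
ee_pos: [552.8, 155.0, 163.7]
orientation: [[0.141, 0.99, -0.0], [0.99, -0.141, -0.0], [-0.0, -0.0, -1.0]]
ft_force: [1.2, -0.1, -2.3]
gripper_width: 26.6
grasp_force: 69.0
```

Emit:
play_rows --deltas '[{"x":0,"y":-0.9,"z":-2,"spin":0},{"x":0,"y":0,"z":-2,"spin":0},{"x":0,"y":0,"z":0,"spin":0}]'

```text
clock: 13.0
ee_pos: [553.4, 153.9, 160.1]
orientation: [[0.141, 0.99, 0.001], [0.99, -0.141, -0.0], [-0.0, 0.001, -1.0]]
ft_force: [1.4, -1.2, 0.8]
gripper_width: 26.6
grasp_force: 69.2
```

Emit:
play_rows --deltas '[{"x":0,"y":0,"z":-2,"spin":0},{"x":0,"y":0,"z":-2,"spin":0},{"x":0,"y":0,"z":0,"spin":0}]'

```text
clock: 13.38
ee_pos: [553.7, 154.4, 157.5]
orientation: [[0.142, 0.99, 0.002], [0.99, -0.142, 0.001], [0.001, 0.002, -1.0]]
ft_force: [-1.5, -1.2, 14.3]
gripper_width: 26.4
grasp_force: 70.6
```

Emit:
play_rows --deltas '[{"x":0,"y":0,"z":0,"spin":0.07},{"x":0,"y":0,"z":0,"spin":0.07},{"x":0,"y":0,"z":0,"spin":0.07}]'

```text
clock: 13.75
ee_pos: [553.6, 154.4, 156.8]
orientation: [[-0.069, 0.998, 0.002], [0.998, 0.069, 0.001], [0.001, 0.002, -1.0]]
ft_force: [0.7, -0.6, 4.6]
gripper_width: 26.6
grasp_force: 69.7
```

Emit:
play_rows --deltas '[{"x":0,"y":0,"z":0,"spin":-0.14},{"x":0,"y":0,"z":0,"spin":-0.14},{"x":0,"y":0,"z":0,"spin":-0.14}]'

```text
clock: 14.12
ee_pos: [553.4, 154.2, 156.3]
orientation: [[0.349, 0.937, 0.001], [0.937, -0.349, 0.0], [0.001, 0.001, -1.0]]
ft_force: [1.3, -0.6, -0.1]
gripper_width: 26.4
grasp_force: 69.0
```

Emit:
play_rows --deltas '[{"x":0,"y":0,"z":-2,"spin":0},{"x":0,"y":0,"z":-2,"spin":0},{"x":0,"y":0,"z":0,"spin":0}]'

```text
clock: 14.5
ee_pos: [553.7, 154.4, 153.9]
orientation: [[0.344, 0.939, 0.002], [0.939, -0.344, 0.001], [0.001, 0.001, -1.0]]
ft_force: [-3.0, -2.1, 20.7]
gripper_width: 26.4
grasp_force: 71.7
```

Run:
```python
from h import *
o=status.get_obs();print(o['clock'],o['ee_pos'],o['ft_force'],o['moment'])
```

```text
14.5 [553.65862888 154.35207475 153.87642918] [-3.04078665 -2.13171529 20.70373194] [-0.35351034  0.8069201  -0.09924937]
```

Emit:
play_rows --deltas '[{"x":0,"y":0,"z":0,"spin":0.07},{"x":0,"y":0,"z":0,"spin":0.07},{"x":0,"y":0,"z":0,"spin":0.07}]'

```text
clock: 14.88
ee_pos: [553.8, 154.4, 153.6]
orientation: [[0.14, 0.99, 0.002], [0.99, -0.14, 0.001], [0.002, 0.002, -1.0]]
ft_force: [-2.0, -1.9, 14.7]
gripper_width: 26.7
grasp_force: 70.6
```

Run:
```python
from h import *
o=status.get_obs();print(o['clock'],o['ee_pos'],o['ft_force'],o['moment'])
c=cap('scene');t=cap('top')
a=cv2.resize(c['img'][80:220,330:470],None,fx=4,fy=4,interpolation=2)
cv2.imwrite('pics/d5.png',a[:,:,::-1])
```

```text
14.875 [553.79175296 154.38597379 153.55794396] [-1.96668431 -1.91417221 14.66922252] [-0.3570411   0.34125183 -0.94147494]
```

View pics/d5.png

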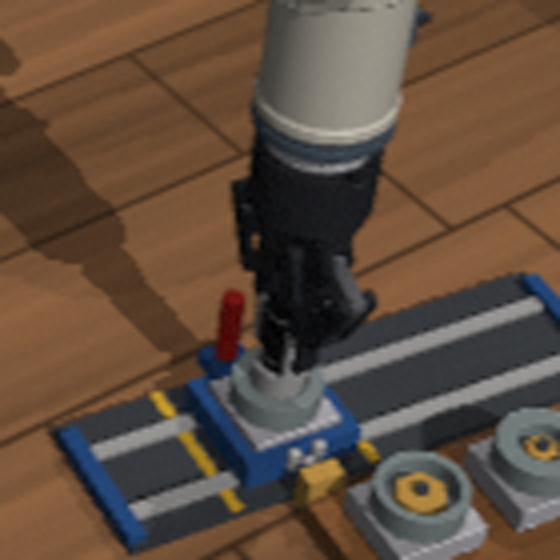

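The socket is inside the collar, and the z moment shows it biting on the nut. The forces say it rests on the −x side, so I nudge it that way.

Emit:
play_rows --deltas '[{"x":-0.6,"y":-0.2,"z":0,"spin":-0.06},{"x":-0.6,"y":-0.2,"z":0,"spin":-0.06},{"x":0,"y":0,"z":-1,"spin":0},{"x":0,"y":0,"z":0,"spin":0}]'

```text
clock: 15.48
ee_pos: [553.4, 154.2, 153.3]
orientation: [[0.257, 0.966, 0.004], [0.966, -0.257, 0.001], [0.002, 0.004, -1.0]]
ft_force: [-1.0, -1.0, 21.6]
gripper_width: 26.4
grasp_force: 71.6
```

```bash
cat > o.py <<'E'
from h import *
o=status.get_obs();print(o['clock'],o['ee_pos'].round(2),o['ft_force'].round(1),o['moment'].round(2),o['gripper_width'])
E
python3 o.py
```

```text
15.475 [553.41 154.16 153.34] [-1.  -1.  21.6] [-0.3   0.31  0.22] 26.418609020144878
```

Emit:
play_rows --deltas '[{"x":-0.7,"y":-0.5,"z":0,"spin":0.04},{"x":-0.7,"y":-0.5,"z":0,"spin":-0.08},{"x":0,"y":0,"z":0,"spin":0.04}]'

```text
clock: 15.85
ee_pos: [552.9, 153.6, 153.3]
orientation: [[0.259, 0.966, 0.006], [0.966, -0.259, 0.002], [0.004, 0.005, -1.0]]
ft_force: [1.7, 1.2, 14.6]
gripper_width: 26.3
grasp_force: 70.5
```

```bash
python3 o.py
```

```text
15.85 [552.86 153.64 153.25] [ 1.7  1.2 14.6] [ 0.17 -0.44 -0.42] 26.335075946885535
```

Emit:
play_rows --deltas '[{"x":0,"y":0,"z":0,"spin":0.1},{"x":0,"y":0,"z":0,"spin":0}]'

```text
clock: 16.1
ee_pos: [552.9, 153.6, 153.1]
orientation: [[0.16, 0.987, 0.006], [0.987, -0.16, 0.003], [0.004, 0.006, -1.0]]
ft_force: [3.1, 0.8, 12.7]
gripper_width: 26.7
grasp_force: 70.3
```

```bash
python3 o.py
```

```text
16.1 [552.92 153.65 153.12] [ 3.1  0.8 12.7] [ 0.21 -0.65 -0.29] 26.698148967520883
```

Emit:
play_rows --deltas '[{"x":0,"y":0,"z":0,"spin":-0.18},{"x":0,"y":0,"z":0,"spin":0}]'

```text
clock: 16.35
ee_pos: [552.7, 153.5, 152.7]
orientation: [[0.337, 0.941, 0.006], [0.941, -0.337, 0.002], [0.004, 0.005, -1.0]]
ft_force: [3.2, 0.4, 10.4]
gripper_width: 26.9
grasp_force: 70.0
```

```bash
python3 o.py
```

```text
16.35 [552.66 153.52 152.73] [ 3.2  0.4 10.4] [ 0.13 -0.73 -0.34] 26.89299348438854
```

Emit:
play_rows --deltas '[{"x":0,"y":0,"z":0,"spin":0},{"x":0.8,"y":0.3,"z":1.5,"spin":0.06},{"x":0,"y":0,"z":0,"spin":0}]' --grip_force 120

```text
clock: 16.73
ee_pos: [553.0, 153.5, 152.9]
orientation: [[0.277, 0.961, 0.004], [0.961, -0.277, 0.002], [0.003, 0.004, -1.0]]
ft_force: [6.8, 0.0, -4.3]
gripper_width: 25.6
grasp_force: 119.2
```

```bash
python3 o.py
```

```text
16.725 [552.99 153.51 152.87] [ 6.8  0.  -4.3] [ 0.08 -1.34 -0.56] 25.633356656801155
```

Emit:
play_rows --deltas '[{"x":0,"y":0,"z":0,"spin":0.08},{"x":0,"y":0,"z":0,"spin":0}]'

```text
clock: 16.98
ee_pos: [553.0, 153.5, 152.9]
orientation: [[0.199, 0.98, 0.004], [0.98, -0.199, 0.002], [0.003, 0.004, -1.0]]
ft_force: [6.1, 1.4, -2.9]
gripper_width: 25.7
grasp_force: 119.2
```

```bash
python3 o.py
```

```text
16.975 [552.98 153.55 152.88] [ 6.1  1.4 -2.9] [ 0.23 -1.28 -0.43] 25.675824884221154
```

Emit:
play_rows --deltas '[{"x":0,"y":0,"z":0,"spin":0.08},{"x":0,"y":0,"z":0,"spin":0}]'

```text
clock: 17.23
ee_pos: [553.1, 153.6, 152.9]
orientation: [[0.12, 0.993, 0.004], [0.993, -0.12, 0.002], [0.002, 0.004, -1.0]]
ft_force: [6.2, 0.7, -2.5]
gripper_width: 25.6
grasp_force: 119.2
```

```bash
python3 o.py
```

```text
17.225 [553.05 153.58 152.91] [ 6.2  0.7 -2.5] [ 0.23 -1.32 -0.39] 25.6160648560095
```

The socket turns freely but is held sideways, so it sits in the recess on top of the nut and is not on the hex yet. I centre it from the side force, then sweep the yaw under light push with a firm grip.

Emit:
play_rows --deltas '[{"x":0.9,"y":0,"z":0,"spin":0},{"x":0,"y":0,"z":0,"spin":0}]'

```text
clock: 17.48
ee_pos: [553.2, 153.4, 152.9]
orientation: [[0.121, 0.993, 0.003], [0.993, -0.121, 0.001], [0.001, 0.003, -1.0]]
ft_force: [5.5, 0.9, 0.4]
gripper_width: 25.5
grasp_force: 119.4
```

```bash
python3 o.py
```

```text
17.475 [553.21 153.38 152.85] [5.5 0.9 0.4] [ 0.21 -1.18 -0.44] 25.53565613256053
```

Emit:
play_rows --deltas '[{"x":0,"y":0,"z":-1.5,"spin":0.07},{"x":0,"y":0,"z":0,"spin":0.07},{"x":0,"y":0,"z":0,"spin":0.07},{"x":0,"y":0,"z":0,"spin":0.07}]'

```text
clock: 17.98
ee_pos: [553.3, 153.5, 152.3]
orientation: [[-0.16, 0.987, 0.003], [0.987, 0.16, 0.001], [0.001, 0.003, -1.0]]
ft_force: [3.2, 1.7, 7.3]
gripper_width: 25.9
grasp_force: 120.4
```

```bash
python3 o.py
```

```text
17.975 [553.28 153.51 152.27] [3.2 1.7 7.3] [ 0.35 -0.59 -0.18] 25.879613055578364
```

Emit:
play_rows --deltas '[{"x":0,"y":0,"z":6,"spin":-0.1},{"x":0,"y":0,"z":6,"spin":-0.1},{"x":0,"y":0,"z":0,"spin":-0.1},{"x":0,"y":0,"z":0,"spin":0}]'

```text
clock: 18.48
ee_pos: [551.3, 152.6, 161.3]
orientation: [[0.141, 0.99, -0.002], [0.99, -0.141, -0.001], [-0.001, -0.001, -1.0]]
ft_force: [4.9, -0.5, -15.2]
gripper_width: 25.7
grasp_force: 121.8
```

```bash
python3 o.py
python3 - <<'E'
from h import *
c=cap('scene')
a=cv2.resize(c['img'][125:200,360:435],None,fx=8,fy=8,interpolation=2)
cv2.imwrite('pics/d6.png',a[:,:,::-1])
E
```

```text
18.475 [551.34 152.56 161.27] [  4.9  -0.5 -15.2] [-0.09 -1.27  0.27] 25.71805931662582
```

Emit:
play_rows --deltas '[{"x":0,"y":0,"z":-4,"spin":0},{"x":0,"y":0,"z":-2,"spin":0},{"x":0,"y":0,"z":0,"spin":0}]'

```text
clock: 18.9
ee_pos: [551.8, 152.8, 156.6]
orientation: [[0.141, 0.99, -0.001], [0.99, -0.141, -0.0], [-0.0, -0.0, -1.0]]
ft_force: [2.3, -1.6, -4.5]
gripper_width: 25.4
grasp_force: 123.3
```

```bash
python3 o.py
```

```text
18.9 [551.79 152.81 156.62] [ 2.3 -1.6 -4.5] [-0.39 -0.48  0.43] 25.44550592309804
```

Emit:
play_rows --deltas '[{"x":0,"y":0,"z":-2,"spin":0},{"x":0,"y":0,"z":0,"spin":0}]'

```text
clock: 19.15
ee_pos: [552.2, 153.0, 155.3]
orientation: [[0.141, 0.99, 0.0], [0.99, -0.141, 0.0], [0.0, 0.0, -1.0]]
ft_force: [0.6, -1.6, 5.0]
gripper_width: 25.6
grasp_force: 124.4
```

```bash
python3 o.py
```

```text
19.15 [552.15 153.02 155.34] [ 0.6 -1.6  5. ] [-0.38  0.02  0.47] 25.550730973593826
```

View pics/d6.png

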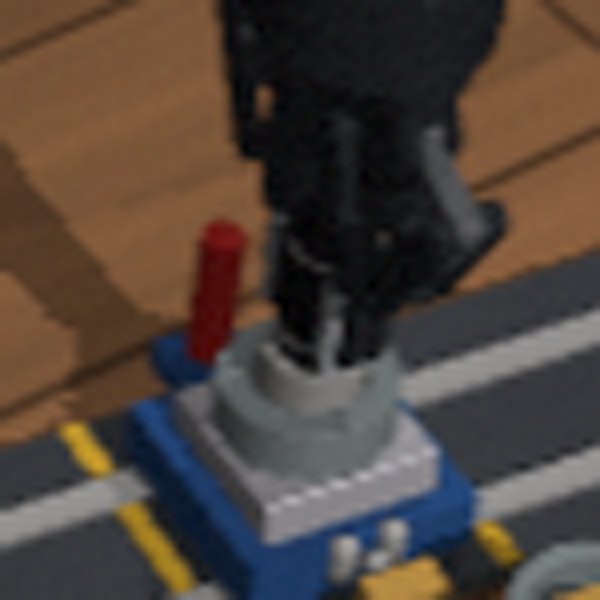

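The skirt looks sunk well into the collar (rim front near (330,410)), and the hub block seems slightly raised from the pull: the socket is partly on the nut and jammed. I push down with small wiggles.

Emit:
play_rows --deltas '[{"x":0.5,"y":0.3,"z":-1.5,"spin":0.03},{"x":0.5,"y":0.3,"z":-1,"spin":-0.06},{"x":0,"y":0,"z":-1,"spin":0.03},{"x":0,"y":0,"z":0,"spin":0}]'

```text
clock: 19.65
ee_pos: [553.9, 153.8, 153.0]
orientation: [[0.142, 0.99, 0.002], [0.99, -0.142, 0.001], [0.001, 0.002, -1.0]]
ft_force: [1.0, -1.4, 13.6]
gripper_width: 25.7
grasp_force: 125.4
```

```bash
python3 o.py
```

```text
19.65 [553.91 153.85 152.96] [ 1.  -1.4 13.6] [-0.41  0.35 -0.07] 25.661927818079707
```

Emit:
play_rows --deltas '[{"x":0,"y":0,"z":-1.5,"spin":0.03},{"x":0,"y":0,"z":-1,"spin":-0.06},{"x":0,"y":0,"z":0,"spin":0.03}]'

```text
clock: 20.02
ee_pos: [554.1, 154.4, 152.5]
orientation: [[0.143, 0.99, 0.003], [0.99, -0.143, 0.002], [0.002, 0.003, -1.0]]
ft_force: [-7.1, -1.9, 35.5]
gripper_width: 25.6
grasp_force: 127.5
```

```bash
python3 o.py
```

```text
20.025 [554.13 154.37 152.48] [-7.1 -1.9 35.5] [-0.22  1.6  -0.71] 25.636458265621137
```

Run:
```python
from h import *
c=cap('scene');im=c['img'].astype(int)
for zr in(57,):
  for f in(0,8,16):
    zt=zr-20+f+30
    r=lambda R,z:[w2px(c,[553.8+R*np.cos(a),154+R*np.sin(a),z]) for a in np.linspace(0,6.283,40)]
    p=np.array(r(17.5,zt));q=np.array(r(30,zr));k=np.array(r(19,zr))
    print(f,'skirt top L/R ext',p[p[:,0].argmin()].round(1),p[p[:,0].argmax()].round(1),'rows',p[:,1].min().round(1),p[:,1].max().round(1),'rim',q.min(0).round(1),q.max(0).round(1),'inner',k.min(0).round(1),k.max(0).round(1))
g=im.sum(2)//3
print('     ',*range(384,414))
for r in range(158,188):print(r,*['%3d'%v for v in g[r,384:414]])
o=status.get_obs()
for rng in(0,):
  print('tip',w2px(c,o['ee_pos']-[0,0,73]))
```

```text
0 skirt top L/R ext [393.1 171.6] [406.8 173.1] rows 167.4 177.1 rim [387.9 166.8] [411.1 183.3] inner [392.1 169.7] [406.8 180.2]
8 skirt top L/R ext [393.5 169.5] [407.2 170.9] rows 165.2 174.9 rim [387.9 166.8] [411.1 183.3] inner [392.1 169.7] [406.8 180.2]
16 skirt top L/R ext [393.8 167.2] [407.6 168.7] rows 163.0 172.7 rim [387.9 166.8] [411.1 183.3] inner [392.1 169.7] [406.8 180.2]
      384 385 386 387 388 389 390 391 392 393 394 395 396 397 398 399 400 401 402 403 404 405 406 407 408 409 410 411 412 413
158  68  34  30  32  35  34  48  79  93  79  59  39  24  33  23  11  11  10  11  14  15  18  17  15  25  24  12  13   8  18
159  65  38  30  36  34  33  62  84  91  70  45  31   6  38  35  17  11  12   7  12  12  15  14  13  13  13  14   6  13  12
160  68  37  32  30  34  29  60  79  77  60  46  30   3  10  38  43  32  17   8  14  15  15  17  16  12  14  13  15  11  18
161  65  29  32  31  32  33  55  62  54  57  50  32  12   2   9  19  38  38  21  16  18  14  12  10   8  12  11  14  12  10
162  57  28  35  32  33  34  49  60  73  71  48  18   2  11   1   8  14  15  16  13 
[... 2471 characters left out ...]
 105 110 104  99 103  99  94 108 147 163 160 135
183  69  63  59  63  83  76  55  64  68  74  79  81  86  89  92  94  96  98  99 101 100  99  98  97  93 133 159 160 159 163
184  67  63  62  61  78 100  93  70  70  74  78  84  85  91  92  95  98 100 100 100 100  99  99  97 110 142 159 158 160 176
185  59  64  64  63  62  97 122 106  79  76  78  84  88  90  92  95  98 101 100  99  98  98  97  91 130 158 177 182 159 139
186  39  57  65  64  55  59 104 126 121 102  86  83  88  92  92  96  97 100 100  99 100 104 121 163 182 160 136 134 120  93
187  30  42  62  62  63  59  64 107 128 130 129 122 108 100  95  92  99 108 114 105 137 168 154 135 133 120  93  77  76  78
tip [400.72679284 168.79206876]
```

Emit:
play_rows --deltas '[{"x":0,"y":0,"z":2,"spin":0},{"x":-0.4,"y":-0.2,"z":1.2,"spin":0},{"x":0,"y":0,"z":0,"spin":0}]'

```text
clock: 20.45
ee_pos: [553.7, 153.7, 152.8]
orientation: [[0.142, 0.99, 0.003], [0.99, -0.142, 0.001], [0.001, 0.002, -1.0]]
ft_force: [3.8, 0.9, 7.2]
gripper_width: 25.8
grasp_force: 123.6
```

```bash
python3 o.py
```

```text
20.45 [553.68 153.75 152.77] [3.8 0.9 7.2] [ 0.29 -0.66 -0.28] 25.845207832306038
```

Emit:
play_rows --deltas '[{"x":0,"y":0,"z":1,"spin":0},{"x":0,"y":0,"z":0,"spin":0}]'

```text
clock: 20.7
ee_pos: [553.2, 153.5, 152.9]
orientation: [[0.142, 0.99, 0.001], [0.99, -0.142, 0.0], [0.001, 0.001, -1.0]]
ft_force: [5.6, 1.9, -0.5]
gripper_width: 25.7
grasp_force: 123.0
```

```bash
python3 o.py
```

```text
20.7 [553.23 153.54 152.93] [ 5.6  1.9 -0.5] [ 0.17 -1.02 -0.19] 25.724363631557054
```

Emit:
play_rows --deltas '[{"x":0.8,"y":0.3,"z":0.5,"spin":0},{"x":0,"y":0,"z":0,"spin":0}]'

```text
clock: 20.95
ee_pos: [553.4, 153.6, 153.0]
orientation: [[0.142, 0.99, -0.0], [0.99, -0.142, -0.0], [-0.0, -0.0, -1.0]]
ft_force: [4.8, 1.2, -3.7]
gripper_width: 25.7
grasp_force: 123.0
```

```bash
python3 o.py
```

```text
20.95 [553.36 153.61 153.  ] [ 4.8  1.2 -3.7] [ 0.14 -1.   -0.17] 25.728396908596373
```

Emit:
play_rows --deltas '[{"x":0.6,"y":0,"z":0,"spin":0},{"x":0,"y":0,"z":0,"spin":0}]'

```text
clock: 21.2
ee_pos: [553.5, 153.6, 153.0]
orientation: [[0.142, 0.99, -0.001], [0.99, -0.142, -0.0], [-0.0, -0.001, -1.0]]
ft_force: [3.8, 0.9, -6.7]
gripper_width: 25.2
grasp_force: 123.0
```

```bash
python3 o.py
```

```text
21.2 [553.54 153.6  153.03] [ 3.8  0.9 -6.7] [ 0.31 -0.72 -0.13] 25.24644211755108
```

Emit:
play_rows --deltas '[{"x":0.6,"y":0,"z":0,"spin":0},{"x":0,"y":0,"z":0,"spin":0}]'

```text
clock: 21.45
ee_pos: [553.7, 153.5, 153.0]
orientation: [[0.142, 0.99, -0.002], [0.99, -0.142, -0.0], [-0.001, -0.002, -1.0]]
ft_force: [-0.0, 1.8, -8.5]
gripper_width: 25.6
grasp_force: 123.0
```

```bash
python3 o.py
```

```text
21.45 [553.7  153.55 153.  ] [-0.   1.8 -8.5] [ 0.33 -0.16 -0.16] 25.609323803055016
```

Emit:
play_rows --deltas '[{"x":0,"y":0,"z":0,"spin":0.1},{"x":0,"y":0,"z":0,"spin":0}]'

```text
clock: 21.7
ee_pos: [553.7, 153.3, 153.0]
orientation: [[0.042, 0.999, -0.002], [0.999, -0.042, -0.001], [-0.001, -0.002, -1.0]]
ft_force: [0.6, -0.3, -7.8]
gripper_width: 25.5
grasp_force: 122.5
```

```bash
python3 o.py
```

```text
21.7 [553.69 153.29 153.03] [ 0.6 -0.3 -7.8] [-0.04  0.06  0.02] 25.535572818005317
```

Emit:
play_rows --deltas '[{"x":0,"y":0,"z":0,"spin":-0.1},{"x":0,"y":0,"z":0,"spin":-0.1},{"x":0,"y":0,"z":0,"spin":0}]'

```text
clock: 22.08
ee_pos: [553.8, 153.4, 153.1]
orientation: [[0.24, 0.971, -0.002], [0.971, -0.24, -0.001], [-0.001, -0.002, -1.0]]
ft_force: [-0.4, -0.6, -9.1]
gripper_width: 25.7
grasp_force: 122.5
```

```bash
python3 o.py
```

```text
22.075 [553.8  153.42 153.11] [-0.4 -0.6 -9.1] [0.06 0.03 0.01] 25.65002645332046
```

Emit:
play_rows --deltas '[{"x":0,"y":0,"z":0,"spin":-0.1},{"x":0,"y":0,"z":0,"spin":0}]'

```text
clock: 22.32
ee_pos: [554.1, 153.5, 153.2]
orientation: [[0.334, 0.943, -0.001], [0.943, -0.334, -0.0], [-0.001, -0.001, -1.0]]
ft_force: [-0.5, 0.0, -9.5]
gripper_width: 25.8
grasp_force: 122.5
```

```bash
python3 o.py
```

```text
22.325 [554.08 153.49 153.22] [-0.5  0.  -9.5] [ 0.02 -0.01 -0.01] 25.844474237468237
```

```bash
cat > blk.py <<'E'
from h import *
import pickle,sys
def an(c,ctr,z,n):
    im=c['img'].astype(int);s=im.max(2)-im.min(2)
    # rectify 140x140mm patch around ctr at height z, 0.5 mm px, axes along seat x/y
    y=np.array([.1415,.99]);x=np.array([.99,-.1415])
    g=np.array([[*(np.array(ctr)+x*a+y*b),z] for a,b in((-60,-60),(60,-60),(60,60),(-60,60))])
    p=np.array([w2px(c,q) for q in g],np.float32)
    H=cv2.getPerspectiveTransform(p,np.array([[0,0],[240,0],[240,240],[0,240]],np.float32))
    w=cv2.warpPerspective(c['img'],H,(240,240),flags=cv2.INTER_CUBIC).astype(int)
    # ascii map, col = seat x, row = seat y
    h=cv2.cvtColor(w.clip(0,255).astype(np.uint8),cv2.COLOR_RGB2HSV)
    print(n)
    for r in range(2,240,6):
        print(''.join('B' if (h[r,k,0]>100 and h[r,k,0]<125 and h[r,k,1]>130) else ('#' if h[r,k,1]<60 and h[r,k,2]>125 else ('c' if h[r,k,1]<75 and h[r,k,2]>75 else ('y' if 15<h[r,k,0]<35 and h[r,k,1]>150 and h[r,k,2]>110 else '.'))) for k in range(2,240,3)))
S1=pickle.load(open('scene1.pkl','rb'))
an(S1,(553.5,153.8),37,'before')
an(cap('scene'),(553.5,153.8),37,'now')
E
python3 blk.py
```

```text
before
..............................cccccccc............................ccccccccc.....
..........................BB............BBBBBBBBBBBBBBBBBBB.BBBB............BB..
.....................BBBBBBBBBBBBBBBBBBBBBBBBBBBBBBBBBBBBBBBBBBBBBBBBBBBBBBBBBB.
...................BBBBBBBBBBBBBBBBBBBBBBBBBBBBBBBBBBBBBBBBBBBBBBBBBBBBBBBBBBBB.
...............BBBBBBBBBBBBBBBBBBBBBBBBBBBBBBBBBBBBBBBBBBBBBBBBBBBBBBBBBBBBBBBB.
..............BBBBBBBBBBBBBBBBBBBBBBBBBBBBBBBBBBBBBBBBBBBBBBBBBBBBBBBBBBBBBBBBB.
.............BBBBBBBBBBBBBBBBBBBBBBBBBBBBBBBBBBBBBBBBBBBBBBBBBBBBBBBBBBBBBBBBBB.
...........c.BBBBBBBBBBBBBBBBBBBBBBBBBBBBBBBBBBBBBBBBBBBBBBBBBBBBBBBBBBBBBBBBB..
...........c..BBBBBB......................................ccc.BBBBBBBBBBBBBBBBB.
..............BBB.ccc....cccccccccccccccccccccccccccccccccc#cc.BBBBBBBBBBBBBBBB.
.............BB.cccccccccccccccccccccccccccccc##########c####c.BBBBBBBBBBBBBBB..
...BBBBBBBBBBBBB.cccccccccc...............cccccc#############c.BBBBBBBBBBBBBBBB.
BBBBBBBBBBBBBBBB.ccccccc.....................ccccccc#########c.BBBBBBBBB..c.....
BBBBBBBBBBBBBBBB.ccccc..................
[... 4690 characters left out ...]
.cccccccccccc..BBBBBBBBBBBBBBBBBBBBBBBBBBB.c##..yyyy
...........................ccccccccc#ccc.BBBBBBBBBBBBBBBBBBBBBBBBBB..c#####c....
........................ccccccc#######cc.....................c...cc#######cc....
.......................ccccccc########cc.........................cc#######cc....
............................ccc#######cc.........................cc#######cc....
.............................cc#######cc.........................cc#######cc....
.............................c########cc.........................cc#######ccc...
.............................cc#######cc.........................cc########cc...
.............................cc#######cc..........................c#######ccc...
```

The hub is unmoved and sits square in the carrier. To see how deep the socket really is, I let go, back off and measure its top by code.

Emit:
play_rows --deltas '[{"x":0,"y":0,"z":-0.6,"spin":0.1},{"x":0,"y":0,"z":0,"spin":0.1},{"x":0,"y":0,"z":0,"spin":0}]'

```text
clock: 22.75
ee_pos: [554.0, 153.5, 153.1]
orientation: [[0.141, 0.99, -0.002], [0.99, -0.141, -0.0], [-0.0, -0.001, -1.0]]
ft_force: [-4.4, 1.0, -0.8]
gripper_width: 25.5
grasp_force: 123.3
```

Emit:
play_rows --deltas '[{"x":0,"y":0,"z":0,"spin":0},{"x":0,"y":0,"z":0,"spin":0},{"x":0,"y":0,"z":15,"spin":0},{"x":0,"y":0,"z":30,"spin":0},{"x":0,"y":0,"z":35,"spin":0}]' --jaw 60

```text
clock: 23.38
ee_pos: [554.8, 153.7, 234.7]
orientation: [[0.142, 0.99, 0.0], [0.99, -0.142, 0.0], [0.0, 0.0, -1.0]]
ft_force: [0.7, 0.4, 0.4]
gripper_width: 60.1
grasp_force: 0.0
```

Emit:
play_rows --deltas '[{"x":-30,"y":-50,"z":10,"spin":0},{"x":-30,"y":-50,"z":0,"spin":0},{"x":-30,"y":-50,"z":0,"spin":0},{"x":0,"y":0,"z":0,"spin":0}]'

```text
clock: 23.88
ee_pos: [462.9, 1.3, 244.1]
orientation: [[0.145, 0.989, 0.0], [0.989, -0.145, -0.001], [-0.0, 0.001, -1.0]]
ft_force: [0.3, -0.8, 0.6]
gripper_width: 59.7
grasp_force: 0.0
```

```bash
python3 o.py
python3 - <<'E'
from h import *
import pickle
for n,b in(('scene',(380,420,130,190)),('top',(220,250,185,212))):
    c=cap(n);pickle.dump(c,open(n+'2.pkl','wb'));g=c['img'].astype(int).max(2)
    cv2.imwrite('pics/e_%s.png'%n,c['img'][:,:,::-1])
    print(n,'    ',*range(b[0],b[1]))
    for r in range(b[2],b[3]):print(r,*['%3d'%v for v in g[r,b[0]:b[1]]])
E
```

```text
23.875 [462.92   1.28 244.11] [ 0.3 -0.8  0.6] [ 0.03 -0.03 -0.  ] 59.707504362004045
scene      380 381 382 383 384 385 386 387 388 389 390 391 392 393 394 395 396 397 398 399 400 401 402 403 404 405 406 407 408 409 410 411 412 413 414 415 416 417 418 419
130 122 123 123 124 124 125 125 125 126 126 126 126 127 126 128 130 133 131 133 130 131 127 126 125 126 123 124 122 122 123 123 125 126 128 130 127 126 126 123 121
131 123 124 123 125 123 127 124 126 127 126 125 128 130 132 132 130 131 131 129 126 125 126 124 123 123 123 121 124 123 125 127 129 127 126 126 125 122 119 118 119
132 123 124 125 126 125 126 126 126 127 129 131 132 131 130 130 128 128 126 126 124 123 124 122 122 122 123 125 125 127 129 128 126 124 123 121 119 118 119 118 118
133 125 125 125 125 125 128 129 131 129 133 132 131 131 128 127 127 125 125 123 124 123 122 123 122 125 126 127 127 126 126 124 123 121 118 118 118 118 118 120 119
134 126 127 125 127 127 130 134 132 132 129 131 128 128 127 125 124 125 121 122 122 123 125 124 126 128 127 127 124 124 120 119 119 118 119 117 117 117 120 118 118
135 126 126 129 131 134
[... 11773 characters left out ...]
 218 217 193 120  61  75 161 206 208 208 208 208 205 205 209 210 210 206 210 206
207 175 212 215 215 213 210 218 213 214 215 217 221 182 111  58  99 181 215 210 208 212 210 210 213 211 209 214 209 214 212
208 178 221 216 213 215 219 219 217 216 217 222 215 169  94  59 109 192 218 216 213 213 210 213 213 214 210 213 213 215 211
209 185 222 216 220 221 217 217 219 219 220 221 209 153  81  69 152 205 220 214 212 213 220 211 213 213 215 213 214 213 214
210 194 222 219 220 220 219 218 220 219 215 225 203 138  65  72 157 208 219 216 220 216 215 218 218 215 217 218 216 220 219
211 213 224 220 219 219 218 219 220 220 220 225 204 126  58  79 178 217 218 218 218 218 219 219 219 218 218 217 218 216 220
```

Run:
```python
from h import *
import pickle
S=pickle.load(open('scene2.pkl','rb'));T=pickle.load(open('top2.pkl','rb'))
for z in(37,57,67,77,118,123,127,134):
    print(z,w2px(S,[553.8,153.8,z]).round(1),w2px(T,[553.8,153.8,z]).round(1))
print('ref sockets: L in tray')
for n,p in(('R',(486.9,-339.8)),):
    for z in(35,85):print(n,z,w2px(S,[*p,z]).round(1),w2px(T,[*p,z]).round(1))
def ell(c,u0,v0,r,th=45):
    g=c['img'].max(2);m=((g<th)*255).astype(np.uint8);n,l,s,ce=cv2.connectedComponentsWithStats(m)
    i=min((i for i in range(1,n) if s[i,4]>20),key=lambda i:np.hypot(*(ce[i]-[u0,v0])));return s[i],ce[i],np.argwhere(l==i)
S0=pickle.load(open('scene.pkl','rb'))
for nm,c,u,v in(('hub',S,402,162),('R',S0,212,240),('M',S0,250,222),('L',S0,296,213)):
    s,ce,p=ell(c,u,v,0); print(nm,s,ce.round(1)); 
    for r in range(s[1],s[1]+s[3]):
        q=p[p[:,0]==r][:,1]; 
        if len(q):print((r,q.min(),q.max()),end=' ')
    print()
```

```text
37 [398.5 180.3] [236.1 198.1]
57 [399.4 174.9] [234.5 197.5]
67 [399.9 172.2] [233.6 197.1]
77 [400.4 169.5] [232.7 196.8]
118 [402.3 157.9] [229.  195.3]
123 [402.6 156.4] [228.5 195.1]
127 [402.8 155.3] [228.1 194.9]
134 [403.1 153.2] [227.4 194.7]
ref sockets: L in tray
R 35 [215.  245.9] [422.8 219.1]
R 85 [211.3 232.8] [427.9 218.4]
hub [395 153  13  21 174] [400.9 162.4]
(153, np.int64(400), np.int64(404)) (154, np.int64(398), np.int64(405)) (155, np.int64(398), np.int64(406)) (156, np.int64(397), np.int64(407)) (157, np.int64(397), np.int64(407)) (158, np.int64(398), np.int64(407)) (159, np.int64(398), np.int64(406)) (160, np.int64(397), np.int64(404)) (161, np.int64(397), np.int64(399)) (162, np.int64(397), np.int64(406)) (163, np.int64(396), np.int64(406)) (164, np.int64(396), np.int64(405)) (165, np.int64(396), np.int64(405)) (166, np.int64(396), np.int64(405)) (167, np.int64(396), np.int64(405)) (168, np.int64(395), np.int64(405)) (169, np.int64(395), np.int64(404)) (170, np.int64(395), np.int64(402)) (171, np.int64(396), np.int64(397)) (172, np.int64(397), np.int64(403))
[... 1649 characters left out ...]
, np.int64(301)) (205, np.int64(291), np.int64(300)) (206, np.int64(291), np.int64(301)) (207, np.int64(291), np.int64(301)) (208, np.int64(290), np.int64(301)) (209, np.int64(292), np.int64(300)) (210, np.int64(291), np.int64(299)) (211, np.int64(290), np.int64(297)) (212, np.int64(291), np.int64(302)) (213, np.int64(291), np.int64(302)) (214, np.int64(291), np.int64(302)) (215, np.int64(292), np.int64(301)) (216, np.int64(292), np.int64(301)) (217, np.int64(292), np.int64(301)) (218, np.int64(292), np.int64(301)) (219, np.int64(293), np.int64(300)) (220, np.int64(292), np.int64(299)) (221, np.int64(292), np.int64(297)) (222, np.int64(293), np.int64(300)) (223, np.int64(295), np.int64(298))
```

Run:
```python
from h import *
import pickle
S=pickle.load(open('scene.pkl','rb'))
def edges(x,y,foot):
    f=lambda r,z:np.array([w2px(S,[x+r*np.cos(a),y+r*np.sin(a),z]) for a in np.linspace(0,6.28,90)])
    return 'top back %.1f base front %.1f  skirt foot front %.1f'%(f(14,foot+80)[:,1].min(),f(14,foot+30)[:,1].max(),f(17.5,foot)[:,1].max())
print('R',edges(486.9,-339.8,5));print('M',edges(484.3,-244,5));print('L',edges(522.7,-135.7,5))
for ft in(37,40,45):print('hub',ft,edges(553.8,153.8,ft))
g=S['img'].max(2)
for n,c,r0,r1 in(('R',212,225,252),('R',215,225,252),('M',249,208,238),('M',251,208,238),('L',297,200,230),('L',299,200,230)):print(n,c,[(r,int(g[r,c])) for r in range(r0,r1)])
```

```text
R top back 227.9 base front 250.8  skirt foot front 259.4
M top back 209.9 base front 232.3  skirt foot front 241.0
L top back 201.5 base front 223.7  skirt foot front 232.4
hub 37 top back 154.3 base front 176.1  skirt foot front 185.1
hub 40 top back 153.5 base front 175.3  skirt foot front 184.3
hub 45 top back 152.0 base front 173.9  skirt foot front 183.0
R 212 [(225, 94), (226, 91), (227, 56), (228, 21), (229, 21), (230, 19), (231, 18), (232, 19), (233, 18), (234, 13), (235, 24), (236, 19), (237, 48), (238, 65), (239, 21), (240, 11), (241, 16), (242, 16), (243, 15), (244, 12), (245, 14), (246, 18), (247, 74), (248, 25), (249, 71), (250, 118), (251, 112)]
R 215 [(225, 92), (226, 88), (227, 102), (228, 48), (229, 21), (230, 20), (231, 18), (232, 20), (233, 17), (234, 20), (235, 17), (236, 73), (237, 48), (238, 19), (239, 16), (240, 13), (241, 13), (242, 17), (243, 13), (244, 19), (245, 18), (246, 17), (247, 76), (248, 28), (249, 62), (250, 123), (251, 123)]
M 249 [(208, 102), (209, 103), (210, 55), (211, 22), (212, 18), (213, 21), (214, 20), (215, 21), (216, 18), (217, 20), (218,
[... 554 characters left out ...]
 (237, 116)]
L 297 [(200, 101), (201, 101), (202, 63), (203, 26), (204, 21), (205, 21), (206, 21), (207, 23), (208, 16), (209, 18), (210, 21), (211, 7), (212, 80), (213, 26), (214, 16), (215, 13), (216, 18), (217, 18), (218, 17), (219, 15), (220, 17), (221, 36), (222, 66), (223, 23), (224, 121), (225, 122), (226, 115), (227, 115), (228, 116), (229, 114)]
L 299 [(200, 99), (201, 101), (202, 96), (203, 34), (204, 22), (205, 19), (206, 21), (207, 24), (208, 21), (209, 19), (210, 20), (211, 64), (212, 47), (213, 18), (214, 17), (215, 13), (216, 16), (217, 16), (218, 15), (219, 18), (220, 15), (221, 97), (222, 37), (223, 52), (224, 119), (225, 120), (226, 128), (227, 120), (228, 120), (229, 119)]
```

By the tray sockets as reference, the foot is at about z = 45. That excludes resting on the nut; it is on the hex but perhaps about 5 mm short. I regrip, now free of the earlier tilt, and press with wiggles.

Emit:
play_rows --deltas '[{"x":30,"y":50,"z":0,"spin":0},{"x":30,"y":50,"z":0,"spin":0},{"x":31,"y":51.5,"z":0,"spin":0},{"x":0,"y":0,"z":0,"spin":0}]'

```text
clock: 24.48
ee_pos: [558.2, 160.1, 243.4]
orientation: [[0.137, 0.991, 0.003], [0.991, -0.137, 0.002], [0.002, 0.003, -1.0]]
ft_force: [-0.3, -0.0, -0.3]
gripper_width: 60.0
grasp_force: 0.0
```

```bash
python3 o.py
```

```text
24.475 [558.19 160.13 243.4 ] [-0.3 -0.  -0.3] [ 0.01  0.01 -0.04] 60.032233221280244
```

Emit:
play_rows --deltas '[{"x":0,"y":0,"z":-20,"spin":0},{"x":0,"y":0,"z":0,"spin":0},{"x":0,"y":0,"z":0,"spin":0}]'

```text
clock: 24.85
ee_pos: [555.8, 155.3, 223.5]
orientation: [[0.141, 0.99, 0.0], [0.99, -0.141, 0.0], [0.0, 0.0, -1.0]]
ft_force: [0.4, -0.0, -0.2]
gripper_width: 60.0
grasp_force: 0.0
```

```bash
python3 o.py
```

```text
24.85 [555.8  155.35 223.55] [ 0.4 -0.  -0.2] [-0.01  0.08  0.06] 60.012133663407674
```

Emit:
play_rows --deltas '[{"x":-1.9,"y":-1.7,"z":-10,"spin":0},{"x":0,"y":0,"z":-25,"spin":0},{"x":0,"y":0,"z":-21,"spin":0},{"x":0,"y":0,"z":-10,"spin":0},{"x":0,"y":0,"z":0,"spin":0}]'

```text
clock: 25.48
ee_pos: [553.4, 153.2, 156.5]
orientation: [[0.142, 0.99, -0.001], [0.99, -0.142, -0.0], [-0.0, -0.001, -1.0]]
ft_force: [-0.8, 0.8, -0.4]
gripper_width: 60.2
grasp_force: 0.0
```

```bash
python3 o.py
```

```text
25.475 [553.44 153.21 156.54] [-0.8  0.8 -0.4] [-0.03 -0.    0.04] 60.23226546798233
```

Emit:
play_rows --deltas '[{"x":0,"y":0,"z":0,"spin":0},{"x":0,"y":0,"z":0,"spin":0},{"x":0,"y":0,"z":0,"spin":0},{"x":0,"y":0,"z":0,"spin":0}]' --jaw 20 --grip_force 100

```text
clock: 25.98
ee_pos: [553.8, 153.6, 158.1]
orientation: [[0.142, 0.99, 0.001], [0.99, -0.142, 0.0], [0.0, 0.001, -1.0]]
ft_force: [-2.5, -0.2, 6.0]
gripper_width: 26.2
grasp_force: 97.7
```

```bash
python3 o.py
```

```text
25.975 [553.82 153.64 158.11] [-2.5 -0.2  6. ] [ 0.03  0.6  -0.01] 26.22436569327551
```

Emit:
play_rows --deltas '[{"x":0,"y":0,"z":-1,"spin":0.04},{"x":0,"y":0,"z":-1,"spin":-0.08},{"x":0,"y":0,"z":0,"spin":0.04},{"x":0,"y":0,"z":0,"spin":0}]'

```text
clock: 26.48
ee_pos: [554.2, 153.9, 157.9]
orientation: [[0.142, 0.99, 0.002], [0.99, -0.142, 0.001], [0.001, 0.001, -1.0]]
ft_force: [-7.3, -0.2, 24.3]
gripper_width: 26.3
grasp_force: 99.7
```

```bash
python3 o.py
```

```text
26.475 [554.23 153.86 157.91] [-7.3 -0.2 24.3] [-0.1   1.53 -0.21] 26.328023909570433
```

Emit:
play_rows --deltas '[{"x":0.5,"y":0,"z":0,"spin":0.06},{"x":-1,"y":0.5,"z":0,"spin":0.06},{"x":0,"y":-1,"z":0,"spin":-0.1},{"x":0.5,"y":0.5,"z":0,"spin":-0.1},{"x":0,"y":0,"z":0,"spin":0.08}]'

```text
clock: 27.1
ee_pos: [554.0, 153.9, 157.3]
orientation: [[0.143, 0.99, 0.001], [0.99, -0.143, 0.001], [0.001, 0.001, -1.0]]
ft_force: [-5.7, -0.8, 16.8]
gripper_width: 26.0
grasp_force: 98.9
```

```bash
python3 o.py
```

```text
27.1 [553.99 153.88 157.28] [-5.7 -0.8 16.8] [-0.14  1.15 -1.28] 25.99937489502324
```

Emit:
play_rows --deltas '[{"x":-0.5,"y":0,"z":1.5,"spin":-0.05},{"x":0,"y":0,"z":0,"spin":0}]'

```text
clock: 27.35
ee_pos: [553.6, 153.7, 157.4]
orientation: [[0.191, 0.982, 0.001], [0.982, -0.191, 0.0], [0.001, 0.001, -1.0]]
ft_force: [-0.4, 1.4, 5.9]
gripper_width: 25.9
grasp_force: 99.6
```

```bash
python3 o.py
```

```text
27.35 [553.6  153.66 157.36] [-0.4  1.4  5.9] [ 0.02  0.18 -0.04] 25.888846413364387
```

Emit:
play_rows --deltas '[{"x":0,"y":0,"z":0,"spin":-0.05},{"x":0,"y":0,"z":0,"spin":0}]'

```text
clock: 27.6
ee_pos: [553.7, 153.7, 157.3]
orientation: [[0.239, 0.971, 0.001], [0.971, -0.239, 0.0], [0.001, 0.001, -1.0]]
ft_force: [-1.0, 0.7, 6.1]
gripper_width: 26.0
grasp_force: 99.8
```

```bash
python3 o.py
```

```text
27.6 [553.72 153.73 157.31] [-1.   0.7  6.1] [0.12 0.18 0.25] 25.986610285311844
```

Emit:
play_rows --deltas '[{"x":0,"y":0,"z":2,"spin":0},{"x":0,"y":0,"z":0,"spin":0}]'

```text
clock: 27.85
ee_pos: [553.4, 153.5, 158.1]
orientation: [[0.239, 0.971, 0.0], [0.971, -0.239, 0.0], [0.0, 0.0, -1.0]]
ft_force: [3.2, 1.2, -10.2]
gripper_width: 26.1
grasp_force: 99.1
```

```bash
python3 o.py
```

```text
27.85 [553.37 153.51 158.12] [  3.2   1.2 -10.2] [ 0.32 -0.78  0.18] 26.14330707548914
```

Emit:
play_rows --deltas '[{"x":0.3,"y":0.1,"z":2,"spin":0.03},{"x":0,"y":0,"z":2,"spin":0},{"x":0,"y":0,"z":2,"spin":0},{"x":0,"y":0,"z":0,"spin":0}]'

```text
clock: 28.35
ee_pos: [553.2, 153.5, 164.6]
orientation: [[0.211, 0.978, -0.001], [0.978, -0.211, -0.0], [-0.0, -0.001, -1.0]]
ft_force: [-0.3, 0.1, -9.2]
gripper_width: 26.2
grasp_force: 99.5
```

```bash
python3 o.py
```

```text
28.35 [553.21 153.48 164.58] [-0.3  0.1 -9.2] [ 0.05 -0.1  -0.06] 26.150439881928204
```

Emit:
play_rows --deltas '[{"x":0,"y":0,"z":2,"spin":0.02},{"x":0,"y":0,"z":2,"spin":0},{"x":0,"y":0,"z":0,"spin":0}]'

```text
clock: 28.72
ee_pos: [553.5, 153.6, 168.7]
orientation: [[0.191, 0.982, 0.0], [0.982, -0.191, 0.0], [0.0, 0.0, -1.0]]
ft_force: [0.5, 1.9, -9.4]
gripper_width: 25.8
grasp_force: 99.6
```

```bash
python3 o.py
```

```text
28.725 [553.53 153.61 168.71] [ 0.5  1.9 -9.4] [ 0.31 -0.24 -0.09] 25.827934293819375
```

Emit:
play_rows --deltas '[{"x":0,"y":0,"z":-3,"spin":-0.02},{"x":0,"y":0,"z":-3,"spin":0},{"x":0,"y":0,"z":-2,"spin":0},{"x":0,"y":0,"z":0,"spin":0}]'

```text
clock: 29.22
ee_pos: [553.3, 153.5, 160.1]
orientation: [[0.21, 0.978, -0.001], [0.978, -0.21, -0.0], [-0.0, -0.001, -1.0]]
ft_force: [0.4, 0.9, -9.0]
gripper_width: 26.3
grasp_force: 99.6
```

```bash
python3 o.py
```

```text
29.225 [553.29 153.47 160.15] [ 0.4  0.9 -9. ] [0.15 0.04 0.  ] 26.326717202975814
```

Emit:
play_rows --deltas '[{"x":0,"y":0,"z":-2,"spin":0},{"x":0,"y":0,"z":0,"spin":0}]'

```text
clock: 29.48
ee_pos: [553.4, 153.5, 158.3]
orientation: [[0.21, 0.978, -0.0], [0.978, -0.21, -0.0], [-0.0, -0.0, -1.0]]
ft_force: [-0.3, 0.7, -9.4]
gripper_width: 26.1
grasp_force: 99.5
```

```bash
python3 o.py; sed -i 's/^an(S1/#an(S1/' blk.py; python3 blk.py
```

```text
29.475 [553.38 153.5  158.32] [-0.3  0.7 -9.4] [ 0.06  0.   -0.  ] 26.0515074905259
now
..............................cccccccc............................ccccccccc.....
.........................BBB.............BBB.........BBB...BBBBB................
.......................BBBBBBBBBBBBBBBBBBBBBBBBBBBBBBBBBBBBBBBBBBBBBBBBBBBBBBBB.
...................BBBBBBBBBBBBBBBBBBBBBBBBBBBBBBBBBBBBBBBBBBBBBBBBBBBBBBBBBBBB.
................BBBBBBBBBBBBBBBBBBBBBBBBBBBBBBBBBBBBBBBBBBBBBBBBBBBBBBBBBBBBBBB.
..............BBBBBBBBBBBBBBBBBBBBBBBBBBBBBBBBBBBBBBBBBBBBBBBBBBBBBBBBBBBBBBBBB.
.............BBBBBBBBBBBBBBBBBBBBBBBBBBBBBBBBBBBBBBBBBBBBBBBBBBBBBBBBBBBBBBBBBB.
...........c.BBBBBBBBBBBBBBBBBBBBBBBBBBBBBBBBBBBBBBBBBBBBBBBBBBBBBBBBBBBBBBBBBB.
...........cc.BBBBB....BB.........BB........BB.........B...cc.BBBBBBBBBBBBBBBBB.
..............BB.c.......ccccccccccccccccccccccccccccccccccccc.BBBBBBBBBBBBBBBB.
............BBB.cccccccccccccccccccccccccc###################c.BBBBBBBBBBBBBBBB.
...BBBBBBBBBBBB.cccccccccc..............ccccccccc############c.BBBBBBBBBBBBBBBB.
BBBBBBBBBBBBBBB.ccccccccc...............
[... 1527 characters left out ...]
#cccccccccc##c.BBBBBBBBBBBBBBBBBBBBBBBBBBBB.##..yyyy
..........................ccccccccccccc.BBBBBBBBBBBBBBBBBBBBBBBBBBB..c####cc....
..........................ccccc#c#####cc.........................cc#######cc....
.........................ccccc########cc.........................cc#######cc....
............................ccc#######cc.........................cc#######cc....
.............................c########cc.........................cc#######ccc...
.............................c########cc.........................cc#######ccc...
.............................cc#######cc.........................cc########cc...
.............................cc#######cc..........................c#######ccc...
```

The hub hangs on the socket when it is lifted, so the socket is wedged partway on the hex. Turning it under load gained depth each time, so I keep pressing and oscillating.

Emit:
play_rows --deltas '[{"x":0.2,"y":0,"z":-2.5,"spin":0},{"x":0,"y":0,"z":-1.5,"spin":0.1},{"x":0,"y":0,"z":0,"spin":-0.15},{"x":0,"y":0,"z":0,"spin":0.15},{"x":0,"y":0,"z":0,"spin":-0.1}]' --grip_force 120

```text
clock: 30.15
ee_pos: [554.0, 154.0, 156.5]
orientation: [[0.209, 0.978, 0.001], [0.978, -0.209, 0.001], [0.001, 0.001, -1.0]]
ft_force: [-6.7, 0.6, 11.8]
gripper_width: 25.8
grasp_force: 120.0
```

```bash
python3 o.py
```

```text
30.15 [554.01 153.96 156.49] [-6.7  0.6 11.8] [0.24 1.4  0.83] 25.81640796408829
```

Emit:
play_rows --deltas '[{"x":0,"y":0,"z":0,"spin":0.15},{"x":0,"y":0,"z":0,"spin":-0.15},{"x":0,"y":0,"z":0,"spin":-0.15},{"x":0,"y":0,"z":0,"spin":0.15},{"x":0,"y":0,"z":0,"spin":0}]'

```text
clock: 30.78
ee_pos: [553.9, 154.0, 155.7]
orientation: [[0.211, 0.978, 0.0], [0.978, -0.211, 0.001], [0.001, 0.0, -1.0]]
ft_force: [-5.3, 1.8, 7.3]
gripper_width: 25.9
grasp_force: 119.5
```

```bash
python3 o.py
```

```text
30.775 [553.87 153.96 155.74] [-5.3  1.8  7.3] [ 0.35  1.03 -0.4 ] 25.87156706106039
```

Emit:
play_rows --deltas '[{"x":0,"y":0,"z":-1,"spin":0.15},{"x":0,"y":0,"z":0,"spin":-0.15},{"x":0,"y":0,"z":0,"spin":-0.15},{"x":0,"y":0,"z":0,"spin":0.15},{"x":0,"y":0,"z":0,"spin":0}]'

```text
clock: 31.4
ee_pos: [553.9, 154.0, 154.9]
orientation: [[0.211, 0.978, 0.0], [0.978, -0.211, 0.001], [0.001, 0.0, -1.0]]
ft_force: [-4.5, 1.3, 8.6]
gripper_width: 26.1
grasp_force: 119.7
```

```bash
python3 o.py
```

```text
31.4 [553.86 153.96 154.87] [-4.5  1.3  8.6] [ 0.33  1.16 -0.39] 26.104110388313803
```

Run:
```python
from h import *
import pickle
a=pickle.load(open('scene2.pkl','rb'))['img'].max(2).astype(int);b=cap('scene')['img'].max(2).astype(int)
for r in range(168,184):print(r,*['%3d'%v for v in a[r,390:410]],' | ',*['%3d'%v for v in b[r,390:410]])
```

```text
168  82  81  81  88  73  33   6  11  12  12  14  16  15  15  14  31  56  64  62  64  |   80  81  81  80  73  49   8   8   6  16  56 105  88  25  25  32  29  29  36  55
169  82  80  77  85  67  40  41  21  14  15  16  17  14  17  18  76 123 111  69  64  |   81  81  81  77  60  35  18   4   8  23  58  74  53  17  28  33  32  32  47  59
170  83  79  82 116  99  27  51  52  22  11  14  17  20  51  65  95 125 126 104  76  |   82  81  87  80  57  51  44  16   5  30  74  74  41  20  28  33  24  24  55  64
171  84  86  70  99 118  79  17  26  65  83  87  91  91  81  60 117 141 127 121  96  |   85  80  79  99  86  31  47  57  38  33  86  83  39  24  30  30  27  38  93 104
172 102  78  59  64 105 106  68  29  22  30  28  28  31  28  78 130 137 124 123 127  |  102  78  61  98 119  83  20  23  41  48  86  79  31  21  28  60  77 101 120 123
173 122  93  53  54  65 104 122 108  72  30  17  18  59 109 142 141 123 119 122 123  |  122  96  60  65  95 113  84  17  17  18  72 110  89  45 121 150 129 118 123 124
174 122 101  63  54  63  68  94 118 124 122 125 124 126 133 136 123  99 106 122 122  |  104 
[... 887 characters left out ...]
 106 112 121 122 122 126 108
180  55  70  94 105 104 103 102 104 104 102 104 102 113 119 121 124 124 117 105 103  |   54  61  86 100 102 100 103 102 103 102 104 103 113 118 123 124 124 121 106 100
181  56  66  72  84  94 100 104 103 102 104 104 114 121 122 121 126 121 106  97 124  |   57  64  69  82  96 103 104 103 103 105 105 104 104 115 120 126 126 112  96  99
182  58  64  70  77  82  82  95 105 108 110 111 117 119 123 111 103 105 101  94 117  |   59  65  70  74  82  82  94 101 106 107 109 109 107 111 106 105 106 100  97 123
183  60  66  73  78  81  85  89  93  97  98 101 105 105 104 103 102 101  99 103 139  |   61  65  69  77  80  87  88  95  96 100 101 101 103 104 104 103 102  98  99 138
```

The skirt edge moved down about 1 px (roughly 3 mm) against a fixed collar: the socket really goes down. Continue.

Emit:
play_rows --deltas '[{"x":-0.3,"y":0,"z":-1,"spin":0.15},{"x":0,"y":0,"z":0,"spin":-0.15},{"x":0,"y":0,"z":0,"spin":-0.15},{"x":0,"y":0,"z":0,"spin":0.15},{"x":0,"y":0,"z":0,"spin":0}]'

```text
clock: 32.08
ee_pos: [553.8, 154.0, 154.1]
orientation: [[0.211, 0.977, 0.001], [0.977, -0.211, 0.001], [0.001, 0.001, -1.0]]
ft_force: [-6.3, 0.6, 9.0]
gripper_width: 25.2
grasp_force: 119.8
```

```bash
python3 o.py
```

```text
32.075 [553.85 153.95 154.1 ] [-6.3  0.6  9. ] [ 0.17  1.   -0.63] 25.221496466858028
```

Emit:
play_rows --deltas '[{"x":0,"y":0,"z":-1,"spin":0.15},{"x":0,"y":0,"z":0,"spin":-0.15},{"x":0,"y":0,"z":0,"spin":-0.15},{"x":0,"y":0,"z":0,"spin":0.15},{"x":0,"y":0,"z":0,"spin":0}]'

```text
clock: 32.7
ee_pos: [553.9, 154.0, 153.2]
orientation: [[0.211, 0.977, 0.001], [0.977, -0.211, 0.001], [0.001, 0.001, -1.0]]
ft_force: [-4.8, 1.4, 11.0]
gripper_width: 25.6
grasp_force: 120.0
```

```bash
python3 o.py
```

```text
32.7 [553.85 153.97 153.24] [-4.8  1.4 11. ] [ 0.19  1.18 -0.54] 25.593125327569602
```

Emit:
play_rows --deltas '[{"x":0,"y":0,"z":-1,"spin":0.15},{"x":0,"y":0,"z":0,"spin":-0.15},{"x":0,"y":0,"z":0,"spin":-0.15},{"x":0,"y":0,"z":0,"spin":0.15},{"x":0,"y":0,"z":0,"spin":0}]'

```text
clock: 33.33
ee_pos: [553.9, 154.0, 153.0]
orientation: [[0.211, 0.977, 0.001], [0.977, -0.211, 0.001], [0.002, 0.001, -1.0]]
ft_force: [-8.4, -0.4, 21.2]
gripper_width: 25.8
grasp_force: 120.9
```

```bash
python3 o.py
```

```text
33.325 [553.92 154.   153.04] [-8.4 -0.4 21.2] [ 0.06  1.58 -0.65] 25.832505941178745
```

Emit:
play_rows --deltas '[{"x":-0.5,"y":0,"z":-0.5,"spin":0.15},{"x":0,"y":0,"z":0,"spin":-0.15},{"x":0,"y":0,"z":0,"spin":-0.15},{"x":0,"y":0,"z":0,"spin":0.15},{"x":0,"y":0,"z":0,"spin":0}]'

```text
clock: 33.95
ee_pos: [553.8, 154.0, 153.0]
orientation: [[0.211, 0.978, 0.002], [0.978, -0.211, 0.001], [0.002, 0.002, -1.0]]
ft_force: [-9.1, -0.2, 23.4]
gripper_width: 25.7
grasp_force: 121.3
```

```bash
python3 o.py
```

```text
33.95 [553.82 154.05 153.04] [-9.1 -0.2 23.4] [ 0.08  1.64 -0.43] 25.710344477850434
```

Emit:
play_rows --deltas '[{"x":-0.4,"y":0,"z":0,"spin":0.15},{"x":0,"y":0,"z":0,"spin":-0.15},{"x":0,"y":0,"z":0,"spin":-0.15},{"x":0,"y":0,"z":0,"spin":0.15},{"x":0,"y":0,"z":0,"spin":0}]'

```text
clock: 34.58
ee_pos: [553.7, 154.1, 153.0]
orientation: [[0.211, 0.977, 0.003], [0.977, -0.211, 0.002], [0.002, 0.003, -1.0]]
ft_force: [-8.2, 1.0, 22.9]
gripper_width: 25.7
grasp_force: 121.2
```

```bash
python3 o.py;  python3 - <<'E'
from h import *
b=cap('scene')['img'].max(2).astype(int)
for r in range(170,182):print(r,*['%3d'%v for v in b[r,390:410]])
E
```

```text
34.575 [553.68 154.1  153.03] [-8.2  1.  22.9] [ 0.04  1.43 -0.42] 25.71509106229969
170  82  81  80  77  53  31  21   8   8  32  74  76  44  16  27  29  27  31  56  64
171 103  82  74  69  58  37  34  25   8  37  83  83  39  25  33  32  27  27  91 103
172 103  83  65  93  88  26  18  42  53  55  88  79  32  24  25  29  29  56 102 121
173 121  93  55  76 108  93  42  16  19  19  95  97  51  33  63 109 118 114 122 124
174 106 105  78  53  83 111 106  68  23  12  40  63  60  63 123 145 114 104 121 122
175 101 103  80  53  63  84 105 118 123 111 102 120 127 141 142 126  89 100 123 122
176 102 103  89  65  66  75  87  97 111 117 121 123 124 125 122 106  95 110 123 122
177 104 103 103  90  75  77  89  97 106 111 117 121 121 122 121 100 103 121 122 124
178  90 103 103 103  97  91  91  99 106 112 119 120 122 122 103 106 119 121 124 120
179  63  92 105 105 104 102 102  99 106 110 113 108 108 112 115 120 123 121 126 112
180  57  62  82  98 102 104 102 101 104 102 103 103 111 119 119 122 124 122 107 103
181  57  61  69  82  96 107 109 105 103 104 104 103 104 113 121 126 128 112  97 102
```

Emit:
play_rows --deltas '[{"x":0,"y":-0.2,"z":1.2,"spin":0},{"x":0,"y":0,"z":0,"spin":0},{"x":0,"y":0,"z":0,"spin":0},{"x":0,"y":0,"z":0,"spin":0}]'

```text
clock: 35.12
ee_pos: [553.6, 153.9, 153.1]
orientation: [[0.212, 0.977, 0.003], [0.977, -0.212, 0.001], [0.002, 0.002, -1.0]]
ft_force: [-3.4, 1.3, 11.9]
gripper_width: 26.0
grasp_force: 119.4
```

```bash
python3 o.py; python3 blk.py | sed -n 9,34p | cut -c1-80
python3 - <<'E'
from h import *
import pickle
a=pickle.load(open('scene1.pkl','rb'))['img'].astype(int);c=cap('scene');b=c['img'].astype(int)
cv2.imwrite('pics/f.png',c['img'][:,:,::-1])
d=np.abs(a-b).max(2)
# bystander / tray regions unchanged?
for n,(u0,u1,v0,v1) in dict(can=(355,405,255,315),tin=(265,308,298,340),hammer=(130,180,160,245),tray=(190,325,205,272),carrierfront=(375,425,185,210)).items():print(n,(d[v0:v1,u0:u1]>40).sum())
E
```

```text
35.125 [553.59 153.95 153.12] [-3.4  1.3 11.9] [ 0.31  0.76 -0.47] 26.009732453658497
...........c.BBBBBBBBBBBBBBBBBBBBBBBBBBBBBBBBBBBBBBBBBBBBBBBBBBBBBBBBBBBBBBBBBB.
...........cc.BBBBBB.B.BB...BB....BBB.......BB.........B......BBBBBBBBBBBBBBBBB.
..............BBB.cccc...ccccccccccccccccccccccc.ccccccccccccc.BBBBBBBBBBBBBBBB.
.............BBBcccccccccccccccccccccccccccccc###cccc###c#####.BBBBBBBBBBBBBBB..
...BBBBBBBBBBBBB.ccccccccccc.............ccccccc#############c.BBBBBBBBBBBBBBBB.
BBBBBBBBBBBBBBBB.cccccccc....................cccccccc########c.BBBBBBBBBB.c.....
BBBBBBBBBBBBBBBB.cccccc....................cccccccccc###c####c.BBBBBBB.cccccc...
BBBBBBBBBBBBBBBB.cccccc..ccccccc.........cccccccccccccc######c.BBBBB.ccccccc....
B.......BBBBBBBBcccccccccccccccccccccccccccccccccccccccc#####c.BB.cc####cccc...y
..........BBB..cccccccccccccccccccccccccccccccccccccccccc####c.BB.c#####cccccc.y
............ccccc#ccccccccccccccccccccccccccccccccccccccc####c.BBB.c###ccc###c.y
...........cccccccccc.........ccccccccccccccccccccccccccc####c.BBBBBBBBBc###cc.y
..........ccccccc.............cccccccccccc
[... 436 characters left out ...]
BBBBBB.
.............................cc##cccccccccccc##cccccccc######c.BBBBBBBBBBBBBBBB.
......................cccccc..c###ccccccccccccccccccc#########.BBBBBBBBBBBBBBBB.
....................ccccc.....cc###cccccccccccccccc##########c.BBBBBBBBBBBBBBBB.
..................ccc.........c###ccccccccc#cccccc###########c.BBBBBBBBBBBBBBB..
...............ccc..........cc###ccccccccccccc###############c.BBBBBBBBBBBB.....
.............cccc............c#cccccccccccccc###############.BBBBBBBBBBBB.c.yyyy
............ccc..............ccccccccccc#..BB........BBB..BBBBBBBBBBBBB..c..yyyy
.............................ccccccccccc.BBBBBBBBBBBBBBBBBBBBBBBBBBB..#####c....
can 0
tin 0
hammer 0
tray 412
carrierfront 1
```

Seated on a repeatable floor (z steady at 153.0 under 23 N through several wiggles). The carrier is still in the detent, the hub is square in its pocket, and the bystanders are untouched (the tray change is the removed socket). I am handing it in.

```bash
python3 -c "
from rig import workorder
print(workorder.job_done())"
```

```text
the job is handed in; nothing more can be done
None
```

The job is handed in: the carrier sits in the detent and the mid-size socket (chosen by size, so the other two weren't tried) is on the nut and still gripped. It stuck partway at first, briefly lifting the hub, then worked down to a firm stop; camera estimates put its foot within about 1–2 mm of the seat, and the can, tin and hammer look unmoved.

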